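# Push the stuck tube sleeves out of the block and gauge them

## Task

Push every stuck sleeve out of the front of the aluminium tube block by driving the push rod through the round holes in its back, and lay the rod flat on the bench again. Sort the sleeves with the gauge pin, which is as thick as a blood tube: those that fit stay on the pin, slid on over their whole length; those too tight to go on are put into the open yellow bucket near the front edge of the bench, which stays upright. Do not disturb the tip box and the jar beyond the block.

Things in the scene. Friction and masses are not known exactly. Their poses are not given: they have to be found in the camera images.
- tube_block: aluminium block, 262 (x) x 52 (y) x 48 mm, top at z = 56 mm, fixed on a grey base plate (294 x 196 x 8 mm, y -48 to +148 mm). Origin: under the block's middle at bench height; x along its row of five pockets, y the push direction. Pockets are 29.6 mm square, axes along y, 34 mm above the bench, at x = -104, -52, 0, 52, 104 mm, open at the front face (y = 26 mm), closed behind but for push holes.
- push_rod: loose push rod, 180 mm, 0.22 kg: black handle 24 x 24 x 70 mm, round steel shaft 20 mm thick, 110 mm long, 3 mm chamfer at the tip. Starts flat on the bench behind the block. Origin: on the axis in the handle, 20 mm behind the handle's front end, near the centre of mass; x points to the tip, 130 mm ahead; handle from x = -50 to +20 mm. Lying on the bench its axis is level, 12 mm high.
- rod_tip (a point): centre of the push rod's tip
- gauge: fixed dark steel gauge stand: base plate 70 (x) x 185 (y) x 10 mm, a post (44 x 18 mm, top at z = 82 mm) at its +y end, and a level steel pin from the post towards -y: 13 mm diameter, 135 mm long, the last 5 mm tapered to 8 mm, axis along y at z = 60 mm. Origin: under the middle of the base plate at bench height.
- pin_root (a point): where the gauge pin's axis meets the post; axes as the gauge stand's: the pin runs from here 135 mm along -y
- pin_tip (a point): centre of the gauge pin's free end; a sleeve is slid on from here towards +y
- bucket: small open yellow bucket, loose, 0.3 kg, 91 mm wide and 87 mm tall, about 60 mm clear inside. Origin: under its middle.
- tip_box_1: green tip box with a clear lid, 84 x 101 x 62 mm, loose bystander; origin under its middle
- jar_3: jar with a black cap, 43 mm wide, 72 mm tall, loose bystander; origin under its middle
- hole_a (a point): centre of the round push-out hole (24 mm diameter, 8 mm deep) in the block's back face behind the pocket at x = -104 mm; axes as the block's, so the push goes along +y; from here 52 mm through to the front face
- hole_b (a point): centre of the round push-out hole (24 mm diameter, 8 mm deep) in the block's back face behind the pocket at x = -52 mm; axes as the block's, so the push goes along +y; from here 52 mm through to the front face
- hole_c (a point): centre of the round push-out hole (24 mm diameter, 8 mm deep) in the block's back face behind the pocket at x = 0 mm; axes as the block's, so the push goes along +y; from here 52 mm through to the front face
- hole_d (a point): centre of the round push-out hole (24 mm diameter, 8 mm deep) in the block's back face behind the pocket at x = 52 mm; axes as the block's, so the push goes along +y; from here 52 mm through to the front face
- hole_e (a point): centre of the round push-out hole (24 mm diameter, 8 mm deep) in the block's back face behind the pocket at x = 104 mm; axes as the block's, so the push goes along +y; from here 52 mm through to the front face
- shelf (a point): middle of the grey landing shelf in front of the block (flat, 280 x 106 mm, top 17 mm above the bench, about 2 mm below the pocket floors, ended by a lip 7 mm high 53 mm further along +y); axes as the block's
- sleeve_1: white tube sleeve, 28 mm square outside, 36 mm long (y), 0.03 to 0.06 kg, round bore right through along y: 16 mm if good, 11 mm if tight (stops at the pin's taper), else alike. Any may be absent, any may be tight. Origin: its centre. Starts in a pocket, axes as the block's, rear end against the shoulder 8 mm from the back face, front end 8 mm inside the mouth. On the shelf its centre is 31 mm high.
- sleeve_2: white tube sleeve, 28 mm square outside, 36 mm long (y), 0.03 to 0.06 kg, round bore right through along y: 16 mm if good, 11 mm if tight (stops at the pin's taper), else alike. Any may be absent, any may be tight. Origin: its centre. Starts in a pocket, axes as the block's, rear end against the shoulder 8 mm from the back face, front end 8 mm inside the mouth. On the shelf its centre is 31 mm high.
- sleeve_3: white tube sleeve, 28 mm square outside, 36 mm long (y), 0.03 to 0.06 kg, round bore right through along y: 16 mm if good, 11 mm if tight (stops at the pin's taper), else alike. Any may be absent, any may be tight. Origin: its centre. Starts in a pocket, axes as the block's, rear end against the shoulder 8 mm from the back face, front end 8 mm inside the mouth. On the shelf its centre is 31 mm high.
- sleeve_4: white tube sleeve, 28 mm square outside, 36 mm long (y), 0.03 to 0.06 kg, round bore right through along y: 16 mm if good, 11 mm if tight (stops at the pin's taper), else alike. Any may be absent, any may be tight. Origin: its centre. Starts in a pocket, axes as the block's, rear end against the shoulder 8 mm from the back face, front end 8 mm inside the mouth. On the shelf its centre is 31 mm high.
- sleeve_5: white tube sleeve, 28 mm square outside, 36 mm long (y), 0.03 to 0.06 kg, round bore right through along y: 16 mm if good, 11 mm if tight (stops at the pin's taper), else alike. Any may be absent, any may be tight. Origin: its centre. Starts in a pocket, axes as the block's, rear end against the shoulder 8 mm from the back face, front end 8 mm inside the mouth. On the shelf its centre is 31 mm high.

How it is judged (in metres and radians):
On the way:
1. every sleeve has been pushed out of the block (each at least 50 mm from where it sat) (distance of each of sleeve_1, sleeve_2, sleeve_3, sleeve_4, sleeve_5 from where it was at the start of the episode above 0.05 m), for 0.2 s.
At the end, for the whole second after the job is handed in: Rod level on the bench (axis under 20 mm high); each 16 mm bore sleeve on the pin (centre within 118 mm of the post and 6 mm of the pin's axis); each 11 mm bore sleeve in the bucket (centre within 40 mm of its middle, under 80 mm high); bucket upright (0.2 rad); all at rest (height (world z) of push_rod below 0.02 m and angle between push_rod's own x axis and vertical between 1.45 and 1.69 rad and linear speed of each of push_rod, sleeve_1, sleeve_3, sleeve_5, sleeve_2, sleeve_4 below 0.03 m/s and angle between bucket's own z axis and vertical below 0.2 rad and y of sleeve_1 in the frame of pin_root between -0.118 and -0.01 m and x of sleeve_1 in the frame of pin_root between -0.006 and 0.006 m and z of sleeve_1 in the frame of pin_root between -0.006 and 0.006 m and angle between the y axis of each of sleeve_1, sleeve_3, sleeve_5 and the y axis of pin_root, either way round below 0.25 rad and y of sleeve_3 in the frame of pin_root between -0.118 and -0.01 m and x of sleeve_3 in the frame of pin_root between -0.006 and 0.006 m and z of sleeve_3 in the frame of pin_root between -0.006 and 0.006 m and y of sleeve_5 in the frame of pin_root between -0.118 and -0.01 m and x of sleeve_5 in the frame of pin_root between -0.006 and 0.006 m and z of sleeve_5 in the frame of pin_root between -0.006 and 0.006 m and horizontal distance between each of sleeve_2, sleeve_4 and bucket below 0.04 m and height (world z) of each of sleeve_2, sleeve_4 below 0.08 m and z of each of sleeve_2, sleeve_4 in the frame of bucket above 0 m); the robot touches nothing.
It fails at once if the tip box is shoved more than 30 mm (distance of tip_box_1 from where it was at the start of the episode above 0.03 m).
It fails at once if the jar is shoved more than 30 mm (distance of jar_3 from where it was at the start of the episode above 0.03 m).
Of sleeve_1, sleeve_2, sleeve_3, sleeve_4, sleeve_5 only 3 to 5 are there at a start; the rules pass over those that are not, and their reading is None.
At some moment in a run one of push_rod, bucket may be knocked a few centimetres aside while the robot is not near it.
Once in a run the grip may slacken for a moment while it holds something.
It also fails if it takes over 210 s, if anything falls off the work surface, if the arm or the gripper's body presses on something with over 40 N, if the wrist force passes 120 N, or if a joint passes its speed limit or range.

## Robot

A 6-joint arm with a two-finger parallel gripper is mounted at the origin on a cart in front of the work surface, level with it; the furniture and walls round the work are solid. World frame = base frame: x ahead of the robot, y to its left, z up, the work surface at z = 0. Lengths are in m, angles in degrees, forces in N, time in s.
With the tool pointing down it reaches from about 0.3 to 0.875 m from the base axis. Payload 6.4 kg.
Tool frame: the origin (TCP) lies at the very end of the fingers, on their centre line; the grasp point (between the pads) lies r.hold_point_z behind it (r.hold_point_z is the distance from the TCP to the grasp point, in m); z points along the fingers, y is the direction in which the jaws open and shut (so a half turn about z gives the same grasp; the last joint's range is limited). The gripper opens to 85 mm and grips with 20 to 120 N. Pads are 22 mm wide; open, the fingers measure 114 mm over their backs; the gripper's body (76 mm by 85 mm) begins 54 mm behind the grasp point. The pads swing forward as they close: fully open they stand 13 mm farther back than shut.
Start: joints at [-87.565, 10.359, 92.074, -0, 77.567, -11.82], TCP at [0.142, -0.557, 0.231] pointing down, gripper open.
Joint ranges: [-171.53, 171.53], [-51.25, 118.39], [17.06, 147.69], [-65.23, 245.23], [0, 150.52], [-178.68, 178.68]. Speed limits (degrees/s): [147.25, 147.25, 172.46, 180, 180, 180].

## Interface

Orientations are given as a 3x3 rotation matrix whose columns are the frame's x, y, z axes.
In Python, from workcell import r gives the robot as it stands. The module is installed in compiled form; this text tells all that it offers.
- The arm moves only by the tool arm_command, never from a script. Its argument "increments" is text: rows parted by semicolons, each of 7 numbers parted by spaces: the shift along the tool's x, y, z in m, then the turn, a rotation vector about the tool's x, y, z in degrees, then the finger opening in m, from 0 to 0.0854. A call has 1 to 8 rows; each row is the pose to reach, as a shift and turn from the pose measured when the call began, along the tool's axes at that moment; what a row does not reach only later rows make up. A row lasts 1/8 s, in which the tool goes at most 62.5 mm and 10.7 degrees, less where a joint would pass 70% of its speed; a pose out of reach is approached as far as the arm can. A call with a gripper value outside its range is refused whole. The fingers move at their own pace and stop on an object; the grip force is fixed at half the most. Time passes only in rows, so rows that repeat a pose let the fingers close. It gives the time, the measured TCP pose, the force and the opening at its end, in the units of the state.
- r.state(): the state, without advancing time (a new reading comes with each control period).
- r.snapshot(name): name is "side" or "top"; returns a dict with "color" (420x560x3 uint8, red, green, blue), "z_map" (420x560 float32, m along the optical axis (not along the pixel's ray), 0 where there is no reading), "K" (3x3 intrinsics, pixels), "xyz" and "orientation" of the camera in the world. Camera axes: x right, y up, looking along -z (the intrinsics and any distortion apply to the point x, -y, -z); pixel columns grow to the right and rows downward; lengths in m; the calibration is good to about 2 mm. A picture is of the moment at which its call begins.
- r.job_done(): hands the job in, once; it reports no verdict.
The state is a dict: "clock": time; "joint_pos": joint angles; "dq": joint speeds; "effort": joint torques, N m; "tcp_pos": TCP position; "orientation": TCP orientation; "contact_force": force on the tool from outside, world axes, zero at the start; "moment": the same for the moment, N m; "finger_gap": finger opening in m.
Only numpy, scipy, OpenCV 4.12 (cv2) and the standard library are available. Lean on these libraries where they do the work, as an engineer would, in place of code of your own. Each camera call takes 0.05 s, during which the arm holds its last target.

## Working session

There is one attempt and no reset: what is moved stays moved. The work goes in short steps, Python scripts to look and compute and a tool call to move; the robot and the scene stay as the last step left them, time stands still between calls to the robot, and variables do not carry over. Pictures are saved under pics/ and viewed, and the job is handed in when it is done.

Besides the shell and the picture viewer there is one more tool, called in YAML: its name, and indented under it one key for each argument. arm_command: Moves the arm, as the interface text tells. Its arguments: {"type":"object","properties":{"increments":{"type":"string"}},"required":["increments"]}

```bash
mkdir -p pics; ls; cat > h.py <<'E'
import numpy as np, cv2
from workcell import r
def snap(n,fn=None):
    s=r.snapshot(n)
    if fn: cv2.imwrite('pics/'+fn,cv2.cvtColor(s['color'],cv2.COLOR_RGB2BGR))
    return s
def ray(s,u,v):
    K=s['K'];d=np.array([(u-K[0,2])/K[0,0],-(v-K[1,2])/K[1,1],-1.]);return np.array(s['orientation'])@d
def onplane(s,u,v,z):
    d=ray(s,u,v);o=np.array(s['xyz']);return o+d*(z-o[2])/d[2]
def pts(s):
    K=s['K'];Z=s['z_map'];v,u=np.mgrid[0:Z.shape[0],0:Z.shape[1]]
    P=np.stack([(u-K[0,2])/K[0,0]*Z,-(v-K[1,2])/K[1,1]*Z,-Z],-1)
    return P@np.array(s['orientation']).T+np.array(s['xyz'])
def proj(s,p):
    q=np.array(s['orientation']).T@(np.array(p)-np.array(s['xyz']));K=s['K'];return K[0,0]*q[0]/-q[2]+K[0,2],K[1,1]*-q[1]/-q[2]+K[1,2]
E
python3 - <<'E'
from h import *
np.set_printoptions(precision=4,suppress=True)
for n in('side','top'):
    s=snap(n,n+'0.png');print(n,s['K'],s['xyz'],s['orientation'],[k for k in s])
print(r.state(),r.hold_point_z)
E
```

```text
pics
side [[485.1135   0.     286.5359]
 [  0.     485.1135 207.4154]
 [  0.       0.       1.    ]] [ 0.5686 -1.324   0.5769] [[ 0.9993 -0.016  -0.0337]
 [-0.0256  0.3626 -0.9316]
 [ 0.0272  0.9318  0.3619]] ['color', 'z_map', 'K', 'xyz', 'orientation']
top [[442.4617   0.     278.3603]
 [  0.     442.4617 212.8069]
 [  0.       0.       1.    ]] [0.3489 0.0088 1.3203] [[-0.0731  0.9746 -0.2115]
 [-0.9973 -0.0724  0.0112]
 [-0.0044  0.2117  0.9773]] ['color', 'z_map', 'K', 'xyz', 'orientation']
{'clock': 0.1, 'joint_pos': array([-87.5665,  10.3988,  92.127 ,   0.003 ,  77.5676, -11.8171]), 'dq': array([-0.0828,  0.0104, -0.1815, -0.0071,  0.0118, -0.0402]), 'effort': array([  0.0003, -44.5876, -35.2239,  -0.0003,   0.0041,  -0.    ]), 'tcp_pos': array([ 0.1416, -0.5568,  0.2305]), 'orientation': array([[ 0.9692,  0.2462, -0.    ],
       [ 0.2462, -0.9692,  0.0016],
       [ 0.0004, -0.0016, -1.    ]]), 'contact_force': array([-0.0281,  1.001 , -0.7551]), 'moment': array([-0.0113,  0.0094, -0.0198]), 'finger_gap': 0.08512024273370304} 0.0187
```

View pics/side0.png

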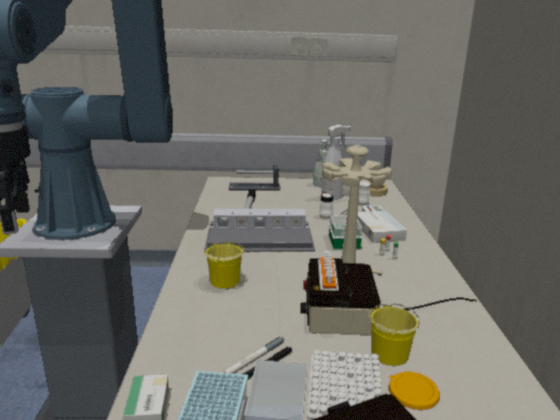

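View pics/top0.png

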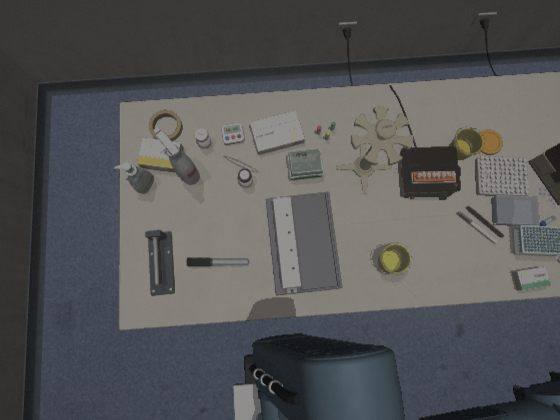

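```bash
python3 - <<'E'
from h import *
s=snap('side');t=snap('top')
c=cv2.cvtColor(s['color'],cv2.COLOR_RGB2BGR)
a=cv2.resize(c[160:290,190:350],None,fx=5,fy=4.6,interpolation=cv2.INTER_CUBIC);cv2.imwrite('pics/z1.png',a)
c=cv2.cvtColor(t['color'],cv2.COLOR_RGB2BGR)
a=cv2.resize(c[180:310,130:345],None,fx=3.7,fy=3.7,interpolation=cv2.INTER_CUBIC);cv2.imwrite('pics/z2.png',a)
np.set_printoptions(precision=4,suppress=True)
for n,u,v,z in [('plate TL',266,195,.008),('TR',326,193,.008),('BR',341,290,.008),('BL',276,298,.008)]:print(n,onplane(t,u,v,z))
E
```

```text
plate TL [0.6913 0.0274 0.008 ]
TR [ 0.6839 -0.1564  0.008 ]
BR [ 0.3891 -0.172   0.008 ]
BL [0.3801 0.0191 0.008 ]
```

View pics/z1.png

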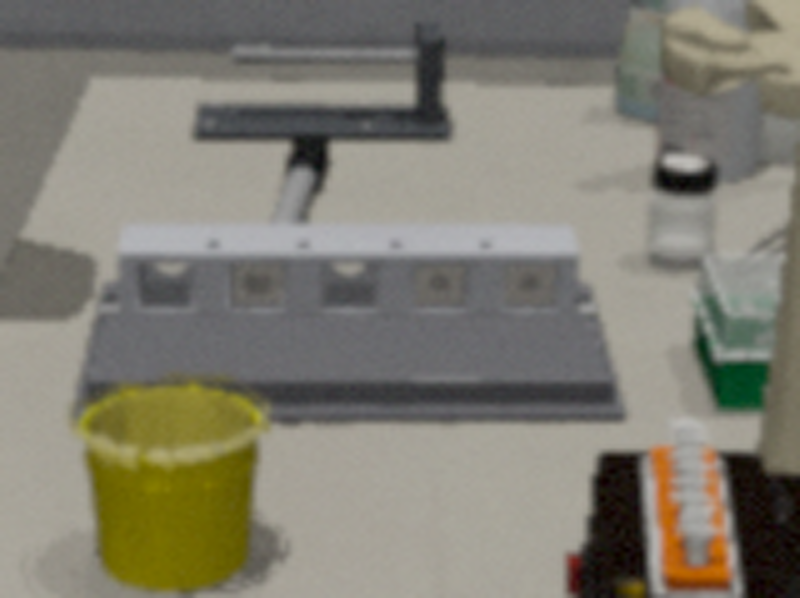

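View pics/z2.png

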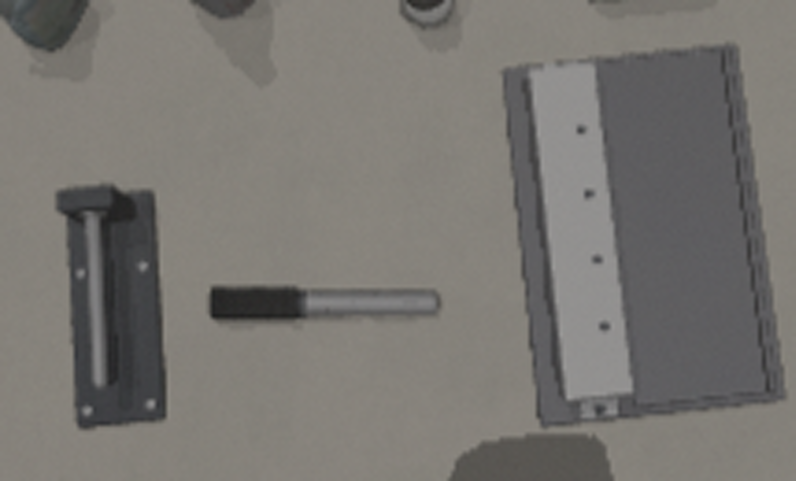

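```bash
cat >> h.py <<'E'
np.set_printoptions(precision=4,suppress=True)
def rect(P):
    (c,wh,a)=cv2.minAreaRect(np.asarray(P,np.float32)*1000);b=cv2.boxPoints((c,wh,a))
    e=[b[1]-b[0],b[2]-b[1]];l=max(e,key=lambda q:np.hypot(*q));return np.array(c)/1000,np.array(wh),np.degrees(np.arctan2(l[1],l[0]))
def maskplane(s,m,z,big=True):
    m=m.astype(np.uint8)
    if big:
        n,L,st,_=cv2.connectedComponentsWithStats(m);k=1+np.argmax(st[1:,4]);m=(L==k)
    v,u=np.nonzero(m);
    d=np.stack([(u-s['K'][0,2])/s['K'][0,0],-(v-s['K'][1,2])/s['K'][1,1],-np.ones(len(u))],-1)@np.array(s['orientation']).T
    o=np.array(s['xyz']);return (o+d*((z-o[2])/d[:,2])[:,None])[:,:2]
def rod(t,out=True):
    # handle: dark; in region behind block
    P=pts(t);g=t['color'].mean(2);hsv=cv2.cvtColor(t['color'],cv2.COLOR_RGB2HSV)
    reg=(P[...,2]>.005)&(P[...,2]<.04)&(P[...,1]>.05)&(P[...,1]<.345)&(P[...,0]>.3)&(P[...,0]<.62)
    n,L,st,_=cv2.connectedComponentsWithStats(reg.astype(np.uint8));return [(i,tuple(st[i])) for i in range(1,n) if st[i,4]>40]
def go(p,yaw,st=None):
    """print tool-frame shift & rotvec from current pose to p with tool down and x-axis at yaw(deg)"""
    from scipy.spatial.transform import Rotation as Ro
    st=st or r.state();R=np.array(st['orientation']);c,s_=np.cos(np.radians(yaw)),np.sin(np.radians(yaw))
    T=np.array([[c,s_,0],[s_,-c,0],[0,0,-1]])
    d=R.T@(np.array(p)-st['tcp_pos']);w=Ro.from_matrix(R.T@T).as_rotvec(degrees=True)
    print('shift',d.round(4),'rot',w.round(2),'|',np.linalg.norm(d).round(3),'clock',st['clock'])
E
python3 - <<'E'
from h import *
t=snap('top');P=pts(t)
Z=P[...,2]
g=t['color'].astype(float).mean(2)
print('rod comps',rod(t))
sub=lambda a,b,c,d:(slice(b,d),slice(a,c))
# block top: bright
m=np.zeros(g.shape,bool);m[190:300,262:310]=g[190:300,262:310]>125;print('block',m.sum(),rect(maskplane(t,m,.056)))
m=np.zeros(g.shape,bool);m[225:300,140:180]=g[225:300,140:180]<75;print('gauge base',rect(maskplane(t,m,.010)))
print(g[240:290:5,265:300:3].astype(int))
print(g[262,180:255].astype(int))
print('Zs',(Z[258:266:2,180:255:6]*1000).astype(int))
print('pin Z',(Z[240:290:4,148:172:2]*1000).astype(int)); print(g[270,140:180].astype(int))
E
```

```text
rod comps [(16, (np.int32(161), np.int32(231), np.int32(15), np.int32(64), np.int32(575))), (93, (np.int32(186), np.int32(256), np.int32(62), np.int32(10), np.int32(468)))]
block 2739 (array([ 0.5333, -0.0202]), array([138.9438, 313.6923]), np.float32(-4.2619457))
gauge base (array([0.5109, 0.354 ]), array([190.642 ,  75.1573]), np.float32(2.3369052))
[[128 129  96  92 105 145 144 144 144 144 132  95]
 [128 130  91  95  79 144 145 144 144 144 139  94]
 [129 128  77  94  71 144 145 144 141 100 143  88]
 [130 131  95  95  68 144 144 144 145 144 145  89]
 [129 131 124  95  69 144 145 144 145 145 143  92]
 [129 129 127  94  94 111 145 144 143 145 144 116]
 [128 127 128  97  95  83 145 145 144 144 143 139]
 [126 128 128  85  96  72 144 144 145 143 144 145]
 [127 129 128  91  94  66 144 145 145 144 143 144]
 [128 127 128 124  96  92 145 144 143 143 144 144]]
[129 129 130 129 130 127  94  39  39  37  41  40  41  40  41  42  43  44
  44  45  46  43  42  42  45  44  42  42  45  47  53  72  94 127 129 127
 127 127 126 127 127 127 128 126 125 123 127 128 128 127 127 127 127 129
 127 127 127 127
[... 324 characters left out ...]
   14   15   15   -2]]
pin Z [[ 9  4 16 64 63  9  9 11  6  9  9 11]
 [ 1  4  7 62 63  9 13 12 12 10 12  9]
 [ 1  8  7 69 65 12  9 13  9  7 11  5]
 [ 2 14 12 65 63  8  6 15 11  9 11  7]
 [-2  4 10 66 71  8 11  7 13  6 16  9]
 [ 0 11 11 67 63 59  9 10 10  9 10  8]
 [ 1 10 10 59 67 63 11 10 12 11 12  7]
 [ 3 10  7 61 63 61  9 12 11 12  8 11]
 [ 0  7 15 10 65 69 13 10 13  9 10 12]
 [ 1 10 12  9 70 62  8  8 11  7 10  6]
 [-2  1  8 11 68 61  6 16 12 11  9 12]
 [ 2  7 10 10 64 62  9  9 10 10 13 10]
 [-1  1  9 12  7  9  9 13 10  7  4 13]]
[128 129 128 130 129 129 129 129 126 102  66  67  66  65  83 118 130 102
  72  47  45  46  57  54  55  57  63  70  69  69  66  65  62  65 127 130
 127 129 128 127]
```

```bash
python3 - <<'E'
from h import *
t=snap('top');P=pts(t);Z=P[...,2];g=t['color'].astype(float).mean(2)
m=np.zeros(g.shape,bool);m[190:305,262:310]=(g>136)[190:305,262:310]
m=cv2.morphologyEx(m.astype(np.uint8),cv2.MORPH_OPEN,np.ones((3,3)))
B=rect(maskplane(t,m,.056));print('block',m.sum(),B)
# plate
m=np.zeros(g.shape,bool);m[188:300,262:345]=((g<115)|((g>136)))[188:300,262:345]
m=cv2.morphologyEx(m.astype(np.uint8),cv2.MORPH_OPEN,np.ones((5,5)));
print('plate',rect(maskplane(t,m,.008)))
# gauge base refined
m=np.zeros(g.shape,bool);m[228:296,140:178]=(g<100)[228:296,140:178]
yy,xx=np.nonzero(m);print(xx.min(),xx.max(),yy.min(),yy.max())
m2=(Z>.003)&(Z<.02)&m
m2=cv2.morphologyEx(m2.astype(np.uint8),cv2.MORPH_CLOSE,np.ones((5,5)))
print('gbase',rect(maskplane(t,m2,.010)))
# pin
m=np.zeros(g.shape,bool);m[238:290,145:172]=((Z>.045))[238:290,145:172]
p=maskplane(t,m,.063);print('pin',rect(p),m.sum(), cv2.fitLine((p*1000).astype(np.float32),cv2.DIST_L2,0,.01,.01).ravel())
for v in range(238,290,3):
    us=np.nonzero(m[v])[0]
    if len(us): print(v,us.min(),us.max(),g[v,us.min()-2:us.max()+3].astype(int))
# post
m=np.zeros(g.shape,bool);m[225:245,140:170]=(Z>.07)[225:245,140:170];print('post',rect(maskplane(t,m,.082)))
# rod
m=np.zeros(g.shape,bool);m[254:268,183:222]=(g<80)[254:268,183:222];hd=rect(maskplane(t,m,.020));print('handle',hd)
m=np.zeros(g.shape,bool);reg=np.zeros_like(m);reg[254:268,183:254]=1
m=reg&((Z>.006)|(g<80));m=cv2.morphologyEx(m.astype(np.uint8),cv2.MORPH_OPEN,np.ones((3,3)));print('rod',rect(maskplane(t,m,.016)))
# bucket
hsv=cv2.cvtColor(t['color'],cv2.COLOR_RGB2HSV);m=np.zeros(g.shape,bool);m[235:280,370:420]=((hsv[...,1]>110)&(hsv[...,0]>18)&(hsv[...,0]<40))[235:280,370:420]
p=maskplane(t,m,.087);print('bucket',cv2.minEnclosingCircle((p*1000).astype(np.float32)),p.mean(0))
E
```

```text
block 1489 (array([ 0.5381, -0.0226]), array([259.4296,  49.7194]), np.float32(2.081077))
plate (array([ 0.5383, -0.0726]), array([297.7755, 197.565 ]), np.float32(2.0802526))
145 174 230 295
gbase (array([0.5084, 0.3513]), array([183.9444,  72.0888]), np.float32(1.836767))
pin (array([0.509 , 0.3515]), array([134.7779,  22.609 ]), np.float32(6.7871757)) 222 [  0.999    0.0437 509.6064 352.3022]
238 149 157 [108  59  36  41  51  64  89 107 100  82  59  49  35]
241 153 157 [ 68  70 100 119 115  93  48  44  47]
244 153 157 [ 66  71  91 117 117  97  56  44  47]
247 153 157 [ 67  68  83 115 120 101  72  49  50]
250 154 157 [ 67  79 115 125 105  77  49  51]
253 154 157 [119  71 113 126 109  83  46  49]
256 154 157 [ 65  73 111 128 113  86  47  45]
259 154 158 [ 67  75 111 128 117  88  47  47  45]
262 154 158 [ 66  71 104 126 120  89  52  46  42]
265 154 158 [ 67  67  92 123 122  95  58  48  44]
268 154 158 [ 67  65  86 121 127 100  69  47  48]
271 155 158 [ 65  81 120 132 103  73  44  45]
274 155 158 [ 63  73 117 134 106  77  41  46]
277 155 158 [ 63  74 114 133 110  83  43  43]
280 155 159 [ 65  72 110 132 113  83  45  43  41]
283 155 158 [ 64  66  92 125 111  84  44  47]
post (array([0.5833, 0.3539]), array([45.8311, 20.1258]), np.float32(85.76575))
handle (array([0.4999, 0.2359]), array([74.3231, 23.4896]), np.float32(85.77776))
rod (array([0.4981, 0.1851]), array([177.5388,  26.5173]), np.float32(85.78222))
bucket ((456.9286804199219, -304.0096740722656), 29.167068481445312) [ 0.4583 -0.3074]
```

```bash
python3 - <<'E'
from h import *
go([.501,.225,.15],85.8)
E
```

```text
shift [ 0.5409 -0.6694  0.0814] rot [ -0.03  -0.03 -71.54] | 0.865 clock 0.3
```

arm_command:
  increments: "0.541 -0.669 0.08 0 0 -71.5 0.06;0.541 -0.669 0.08 0 0 -71.5 0.06;0.541 -0.669 0.08 0 0 -71.5 0.06;0.541 -0.669 0.08 0 0 -71.5 0.06;0.541 -0.669 0.08 0 0 -71.5 0.06;0.541 -0.669 0.08 0 0 -71.5 0.06;0.541 -0.669 0.08 0 0 -71.5 0.06;0.541 -0.669 0.08 0 0 -71.5 0.06"

```text
clock: 1.3
tcp_pos: [0.3503, -0.1033, 0.1854]
orientation: [[0.073, 0.997, 0.002], [0.997, -0.073, -0.0], [-0.0, 0.002, -1.0]]
contact_force: [1.2, -0.6, 0.5]
finger_gap: 0.06
```

```bash
python3 - <<'E'
from h import *
go([.501,.225,.15],85.8)
E
```

```text
shift [0.3385 0.1262 0.0355] rot [ 0.09  0.02 -0.  ] | 0.363 clock 1.3
```

arm_command:
  increments: "0.338 0.126 0.035 0 0 0 0.06;0.338 0.126 0.035 0 0 0 0.06;0.338 0.126 0.035 0 0 0 0.06;0.338 0.126 0.035 0 0 0 0.06;0.338 0.126 0.035 0 0 0 0.06;0.338 0.126 0.035 0 0 0 0.06;0.338 0.126 0.035 0 0 0 0.06;0.338 0.126 0.035 0 0 0 0.06"

```text
clock: 2.3
tcp_pos: [0.5003, 0.2243, 0.1501]
orientation: [[0.073, 0.997, 0.001], [0.997, -0.073, -0.001], [-0.001, 0.001, -1.0]]
contact_force: [-0.3, 0.6, 0.2]
finger_gap: 0.06
```

```bash
python3 - <<'E'
from h import *
snap('top','t1.png');s=snap('side');c=cv2.cvtColor(s['color'],cv2.COLOR_RGB2BGR)
cv2.imwrite('pics/s1.png',cv2.resize(c[150:270,180:330],None,fx=4.5,fy=4.5,interpolation=cv2.INTER_CUBIC))
go([.501,.225,.04],85.8)
E
```

```text
shift [0.0016 0.0002 0.1106] rot [ 0.09  0.04 -0.07] | 0.111 clock 2.4
```

View pics/t1.png

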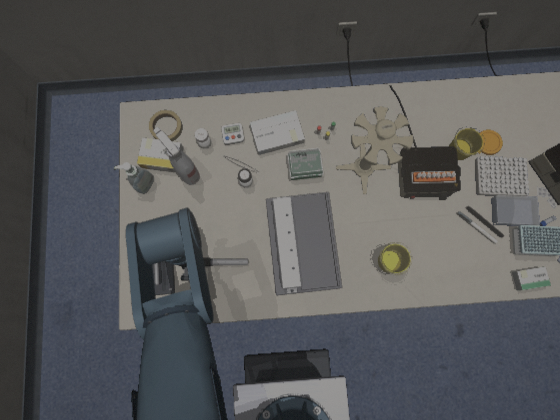

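View pics/s1.png

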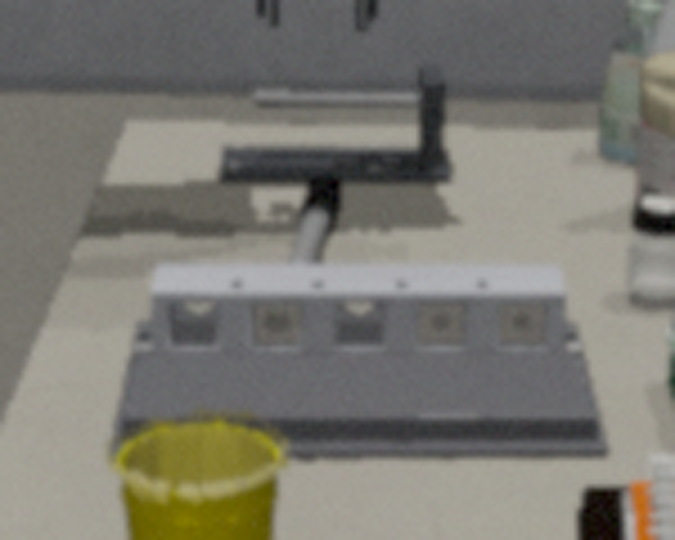

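arm_command:
  increments: "0.001 0 0.05 0 0 0 0.06;0.001 0 0.1 0 0 0 0.06;0.001 0 0.13 0 0 0 0.06;0.001 0 0.14 0 0 0 0.06;0.001 0 0.146 0 0 0 0.06;0.001 0 0.146 0 0 0 0.06;0.001 0 0.146 0 0 0 0;0.001 0 0.146 0 0 0 0"

```text
clock: 3.4
tcp_pos: [0.5015, 0.2246, 0.0055]
orientation: [[0.074, 0.997, 0.003], [0.997, -0.074, -0.0], [-0.0, 0.003, -1.0]]
contact_force: [0.6, 0.1, 2.4]
finger_gap: 0.0241
```

arm_command:
  increments: "0 0 0 0 0 0 0;0 0 0 0 0 0 0;0 0 0 0 0 0 0;0 0 0 0 0 0 0"

```text
clock: 3.9
tcp_pos: [0.5015, 0.2247, 0.0057]
orientation: [[0.074, 0.997, 0.003], [0.997, -0.074, -0.0], [-0.0, 0.003, -1.0]]
contact_force: [-0.9, 0.0, 4.3]
finger_gap: 0.0227
```

```bash
python3 - <<'E'
from h import *
print(r.state())
E
```

```text
{'clock': 3.9, 'joint_pos': array([ 11.7878,  24.9835, 103.3137,  -0.0764,  51.5261,  16.0897]), 'dq': array([-0.0484,  0.0265,  0.0842,  0.0542, -0.0583,  0.0146]), 'effort': array([ -0.3803, -45.6807, -24.934 ,  -0.118 ,  -0.3972,   0.0178]), 'tcp_pos': array([0.5015, 0.2247, 0.0057]), 'orientation': array([[ 0.0742,  0.9972,  0.0032],
       [ 0.9972, -0.0742, -0.0004],
       [-0.0002,  0.0033, -1.    ]]), 'contact_force': array([-0.86  ,  0.0051,  4.3491]), 'moment': array([0.0919, 0.2562, 0.0121]), 'finger_gap': 0.022710734892075455}
```

```bash
python3 - <<'E'
from h import *
t=snap('top')
print('jar',onplane(t,245,175,.072),'tb',onplane(t,305,163,.062))
go([.6347,.162,.06],92.1)
E
```

```text
jar [0.7398 0.084  0.072 ] tb [ 0.7668 -0.096   0.062 ]
shift [-0.0526  0.1376 -0.0538] rot [ 0.19  0.02 -6.35] | 0.157 clock 3.95
```

arm_command:
  increments: "0 0 -0.02 0 0 0 0;0 0 -0.054 0 0 0 0;-0.02 0.05 -0.054 0 0 -3 0;-0.04 0.1 -0.054 0 0 -6.3 0;-0.053 0.138 -0.054 0 0 -6.3 0;-0.053 0.138 -0.054 0 0 -6.3 0;-0.053 0.138 -0.054 0 0 -6.3 0;-0.053 0.138 -0.054 0 0 -6.3 0"

```text
clock: 4.95
tcp_pos: [0.6336, 0.1623, 0.0596]
orientation: [[-0.037, 0.999, 0.001], [0.999, 0.037, -0.0], [-0.0, 0.001, -1.0]]
contact_force: [-0.3, 0.3, -2.1]
finger_gap: 0.0227
```

```bash
python3 - <<'E'
from h import *
t=snap('top','t2.png');s=snap('side')
c=cv2.cvtColor(t['color'],cv2.COLOR_RGB2BGR)
cv2.imwrite('pics/t2z.png',cv2.resize(c[170:310,190:340],None,fx=4.2,fy=4.2,interpolation=cv2.INTER_CUBIC))
c=cv2.cvtColor(s['color'],cv2.COLOR_RGB2BGR)
cv2.imwrite('pics/s2z.png',cv2.resize(c[130:270,190:340],None,fx=4.2,fy=4.2,interpolation=cv2.INTER_CUBIC))
go([.6347,.162,.0277],92.1)
E
```

```text
shift [-0.0003  0.0005  0.0323] rot [0.14 0.03 0.  ] | 0.032 clock 5.05
```

View pics/t2z.png

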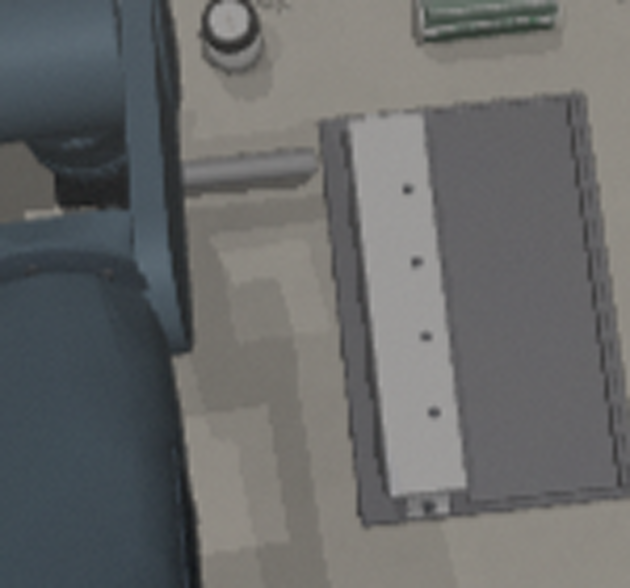

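View pics/s2z.png

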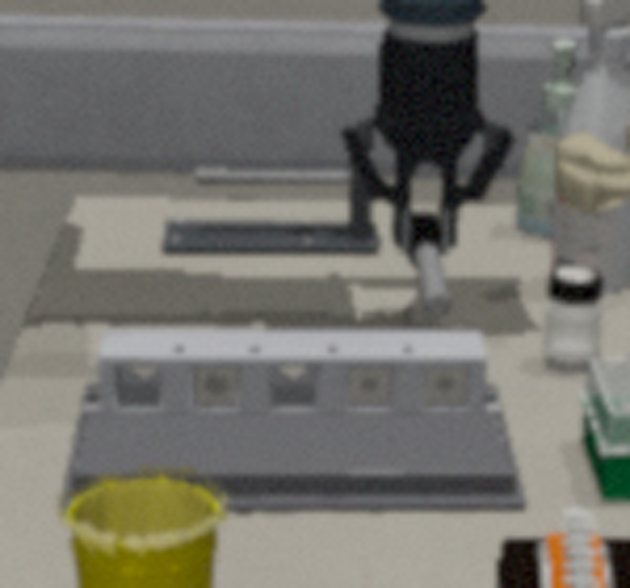

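```bash
python3 - <<'E'
from h import *
t=snap('top');s=snap('side');g=t['color'].astype(float).mean(2)
print(onplane(t,265.5,208.8,.066))
for v in range(200,220): print(v,g[v,244:270].astype(int))
d=ray(s,292.9,201.2);o=np.array(s['xyz']);k=(.03-o[1])/d[1];print('side at y=.03',o+d*k)
print('pred tip px top',proj(t,[.6395,.0325,.066]),'side',proj(s,[.6395,.0325,.066]))
E
```

```text
[0.6349 0.0308 0.066 ]
200 [137 136 135 136 136 136 136 137 136 135 135 136 137 135 130 129 127 127
 128 129 128 118  84  93  99  98]
201 [135 137 136 137 136 130 131 130 128 130 130 129 130 130 126 126 128 128
 129 128 127 123  83  91  94  97]
202 [130 130 131 130 130 127 127 127 127 127 127 126 127 127 126 126 127 128
 127 126 128 123  81  93  94  99]
203 [128 127 128 128 127 128 127 127 127 127 127 128 126 127 127 127 128 129
 128 128 127 124  84  92  92  95]
204 [128 126 127 128 127 127 129 127 127 126 128 127 128 128 127 126 126 124
 115 104 113 122  93  95  93  92]
205 [129 128 127 128 127 128 128 128 127 116 105 111 112 115 108 104 106 108
 104 100 103 123  94  92  93  91]
206 [116 104 111 113 116 108 105 108 108 105 102 106 107 109 107 108 107 109
 111 113 110 118  86  92  92  91]
207 [105 102 105 107 109 106 106 108 110 111 113 116 117 119 121 122 124 123
 124 124 119 107  99  91  93  93]
208 [112 114 114 118 119 121 121 124 124 125 126 124 125 124 123 126 124 123
 123 122 120 110 102  88  90  93]
209 [125 126 123 125 125 126 127 126 125 126 125 124 123 121 121 119 117 115
 
[... 629 characters left out ...]
118 116 116 117 125 126 128 128 128
 127 127 127 126 123  70  91  92]
216 [117 126 125 125 124 125 126 126 127 127 126 127 127 125 127 127 126 119
 118 117 118 118 110  69  91  92]
217 [125 126 125 125 122 126 125 116 117 117 119 118 117 116 116 118 118 112
 113 113 112 112 110  85  83  92]
218 [117 116 116 117 116 117 117 112 113 112 113 113 113 113 112 115 114 114
 114 112 113 113 113  93  80  94]
219 [112 111 111 111 112 112 110 112 111 113 112 113 114 113 114 113 114 114
 113 114 113 114 113 104  78  92]
side at y=.03 [0.6361 0.03   0.071 ]
pred tip px top (np.float64(264.80042900861076), np.float64(207.3184549667696)) side (np.float64(293.95101449916655), np.float64(202.50426352114835))
```

```bash
python3 - <<'E'
from h import *
t=snap('top');s=snap('side')
st=r.state();R=np.array(st['orientation']);p=st['tcp_pos']
for a in (60,90,110,127):
    q=p-R[:,0]*a/1000;q[2]=.066
    e=[proj(t,q+np.array([dx,0,0])) for dx in(-.01,0,.01)];print(a,np.array(e).round(1).tolist(), np.array(proj(s,q)).round(1))
c=cv2.cvtColor(s['color'],cv2.COLOR_RGB2BGR)
cv2.imwrite('pics/s3z.png',cv2.resize(c[170:220,260:330],None,fx=10,fy=10,interpolation=cv2.INTER_CUBIC))
c=cv2.cvtColor(t['color'],cv2.COLOR_RGB2BGR)
cv2.imwrite('pics/t3z.png',cv2.resize(c[190:230,225:285],None,fx=12,fy=12,interpolation=cv2.INTER_CUBIC))
E
```

```text
60 [[241.2, 213.2], [241.0, 209.9], [240.8, 206.5]] [292.3 194.6]
90 [[251.5, 212.1], [251.3, 208.8], [251.1, 205.4]] [293.  197.9]
110 [[258.3, 211.4], [258.1, 208.0], [257.9, 204.7]] [293.5 200.2]
127 [[264.2, 210.7], [263.9, 207.4], [263.7, 204.1]] [293.9 202.2]
```

View pics/t3z.png

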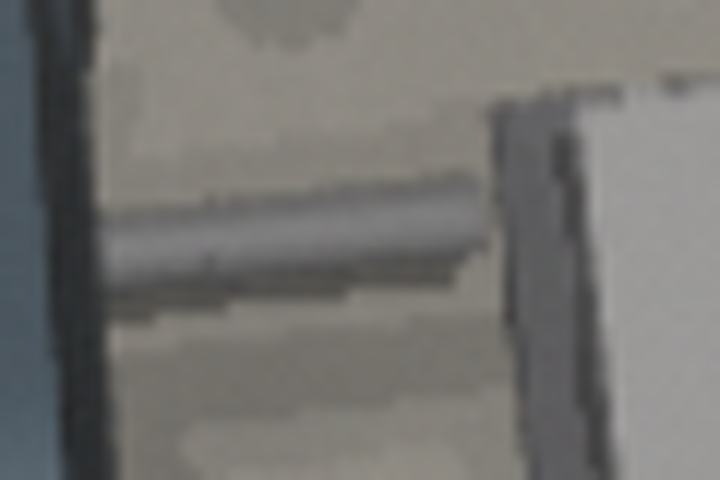

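View pics/s3z.png

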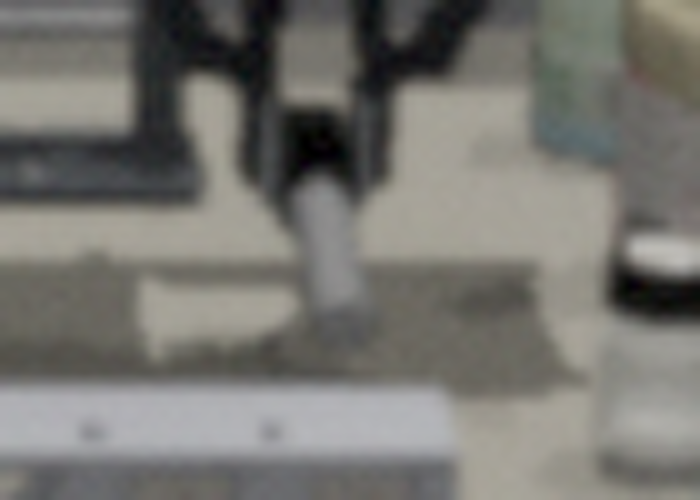

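arm_command:
  increments: "0 0.001 0.02 0 0 0 0;0 0.001 0.033 0 0 0 0;0 0.001 0.033 0 0 0 0;0 0.001 0.033 0 0 0 0"

```text
clock: 5.75
tcp_pos: [0.636, 0.1619, 0.0271]
orientation: [[-0.036, 0.999, 0.003], [0.999, 0.036, -0.0], [-0.001, 0.003, -1.0]]
contact_force: [0.6, -1.1, -2.1]
finger_gap: 0.0223
```

```bash
python3 - <<'E'
from h import *
go([.6347,.162,.0277],92.1); s=snap('side');c=cv2.cvtColor(s['color'],cv2.COLOR_RGB2BGR)
print('hole edges side px', proj(s,[.6403,.0072,.034]), proj(s,[.6403,.0072,.046]))
cv2.imwrite('pics/s4z.png',cv2.resize(c[170:250,200:320],None,fx=6,fy=6,interpolation=cv2.INTER_CUBIC))
E
```

```text
shift [ 0.0001 -0.0013 -0.0006] rot [ 0.17  0.03 -0.03] | 0.001 clock 5.75
hole edges side px (np.float64(294.2077331790286), np.float64(215.61172830017995)) (np.float64(294.34112091454506), np.float64(211.85579560877355))
```

arm_command:
  increments: "-0.008 -0.001 -0.0005 0 0 0 0;-0.016 -0.001 -0.0005 0 0 0 0;-0.022 -0.001 -0.0005 0 0 0 0;-0.026 -0.001 -0.0005 0 0 0 0;-0.03 -0.001 -0.0005 0 0 0 0;-0.034 -0.001 -0.0005 0 0 0 0;-0.038 -0.001 -0.0005 0 0 0 0;-0.04 -0.001 -0.0005 0 0 0 0"

```text
clock: 6.8
tcp_pos: [0.6368, 0.1217, 0.0281]
orientation: [[-0.036, 0.999, 0.004], [0.999, 0.036, -0.0], [-0.0, 0.004, -1.0]]
contact_force: [-0.2, 0.7, -1.6]
finger_gap: 0.0227
```

```bash
python3 - <<'E'
from h import *
go([.6387,.052,.0277],92.1); s=snap('side');c=cv2.cvtColor(s['color'],cv2.COLOR_RGB2BGR)
cv2.imwrite('pics/s5z.png',cv2.resize(c[150:250,200:330],None,fx=6,fy=6,interpolation=cv2.INTER_CUBIC))
E
```

```text
shift [-0.0698 -0.0006  0.0005] rot [ 0.23  0.02 -0.04] | 0.07 clock 6.8
```

View pics/s5z.png

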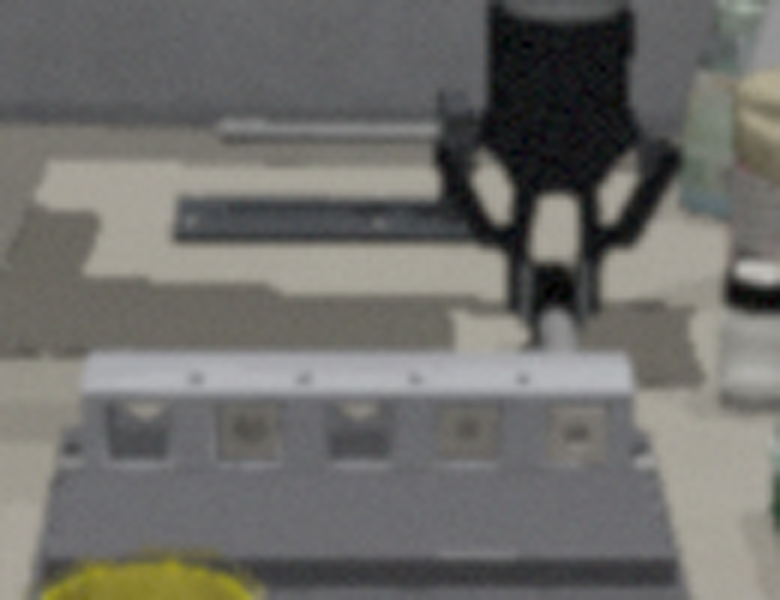

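arm_command:
  increments: "-0.01 0 0 0 0 0 0;-0.02 0 0 0 0 0 0;-0.03 0 0 0 0 0 0;-0.04 0 0 0 0 0 0;-0.05 0 0 0 0 0 0;-0.06 0 0 0 0 0 0;-0.068 0 0 0 0 0 0;-0.068 0 0 0 0 0 0"

```text
clock: 7.85
tcp_pos: [0.6394, 0.0528, 0.0282]
orientation: [[-0.035, 0.999, 0.004], [0.999, 0.035, -0.001], [-0.001, 0.004, -1.0]]
contact_force: [-0.3, 0.1, -2.0]
finger_gap: 0.0228
```

```bash
python3 - <<'E'
from h import *
print(r.state()['contact_force']);go([.6347,.162,.0277],92.1); s=snap('side');c=cv2.cvtColor(s['color'],cv2.COLOR_RGB2BGR)
cv2.imwrite('pics/s6z.png',cv2.resize(c[150:250,200:330],None,fx=6,fy=6,interpolation=cv2.INTER_CUBIC))
E
```

```text
[-0.2833  0.0534 -1.9897]
shift [ 0.1092 -0.0008  0.0004] rot [ 0.23  0.04 -0.09] | 0.109 clock 7.85
```

View pics/s6z.png

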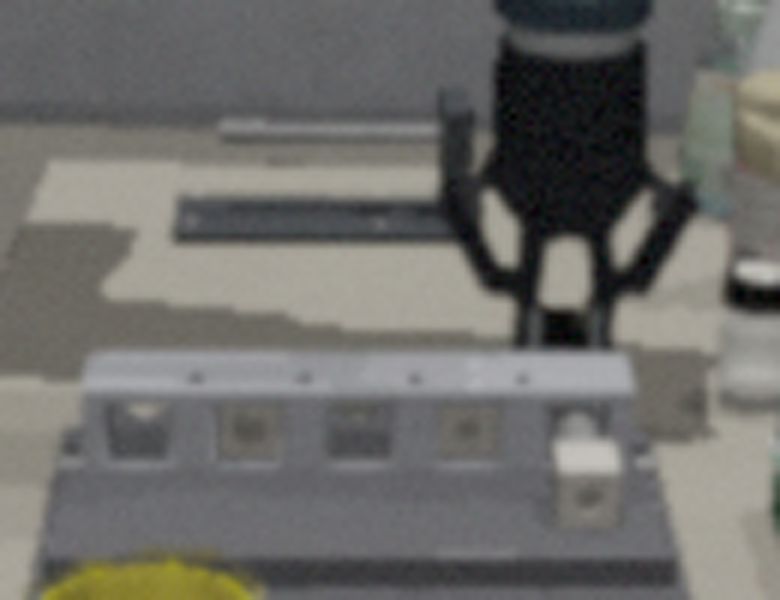

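arm_command:
  increments: "0.03 0 0 0 0 0 0;0.06 0 0 0 0 0 0;0.09 0 0 0 0 0 0;0.11 -0.001 0 0 0 0 0;0.11 -0.02 0 0 0 0 0;0.11 -0.04 0 0 0 0 0;0.11 -0.053 0 0 0 0 0;0.11 -0.053 0 0 0 0 0"

```text
clock: 8.9
tcp_pos: [0.5818, 0.1615, 0.0279]
orientation: [[-0.036, 0.999, 0.003], [0.999, 0.036, -0.0], [-0.001, 0.003, -1.0]]
contact_force: [-0.2, 1.3, -1.6]
finger_gap: 0.0226
```

```bash
python3 - <<'E'
from h import *
go([.5828,.160,.0277],92.1); 
E
```

```text
shift [-0.0015  0.001   0.0002] rot [ 0.2   0.03 -0.06] | 0.002 clock 8.9
```

arm_command:
  increments: "-0.008 0.001 0 0 0 0 0;-0.016 0.001 0 0 0 0 0;-0.024 0.001 0 0 0 0 0;-0.03 0.001 0 0 0 0 0;-0.036 0.001 0 0 0 0 0;-0.044 0.001 0 0 0 0 0;-0.052 0.001 0 0 0 0 0;-0.06 0.001 0 0 0 0 0"

```text
clock: 9.9
tcp_pos: [0.5849, 0.101, 0.0279]
orientation: [[-0.036, 0.999, 0.003], [0.999, 0.036, -0.0], [-0.001, 0.003, -1.0]]
contact_force: [0.3, 0.1, -1.7]
finger_gap: 0.023
```

arm_command:
  increments: "-0.01 0 0 0 0 0 0;-0.02 0 0 0 0 0 0;-0.03 0 0 0 0 0 0;-0.04 0 0 0 0 0 0;-0.047 0 0 0 0 0 0;-0.047 0 0 0 0 0 0"

```text
clock: 10.65
tcp_pos: [0.5867, 0.0534, 0.028]
orientation: [[-0.035, 0.999, 0.004], [0.999, 0.035, -0.0], [-0.001, 0.004, -1.0]]
contact_force: [-0.1, 0.3, -2.3]
finger_gap: 0.0226
```

```bash
python3 - <<'E'
from h import *
print(r.state()['contact_force']);go([.4788,.157,.0277],92.1); s=snap('side');c=cv2.cvtColor(s['color'],cv2.COLOR_RGB2BGR)
cv2.imwrite('pics/s7z.png',cv2.resize(c[150:250,200:330],None,fx=6,fy=6,interpolation=cv2.INTER_CUBIC))
E
```

```text
[-0.0929  0.274  -2.3404]
shift [ 0.1073 -0.1042 -0.0001] rot [ 0.21  0.03 -0.11] | 0.15 clock 10.65
```

View pics/s7z.png

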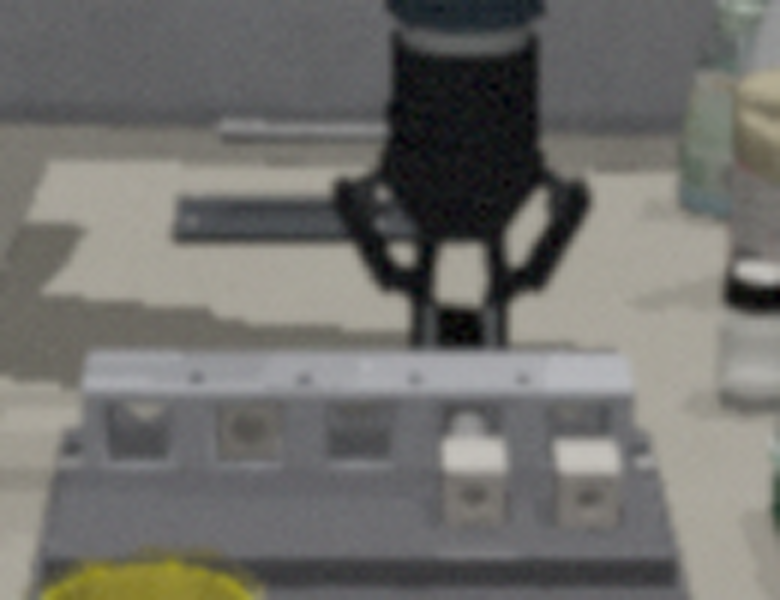

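Sleeve b is out too, at (475,485) zoomed. Now retract and move to d.

arm_command:
  increments: "0.04 0 0 0 0 0 0;0.08 0 0 0 0 0 0;0.107 -0.001 0 0 0 0 0;0.107 -0.04 0 0 0 0 0;0.107 -0.08 0 0 0 0 0;0.107 -0.104 0 0 0 0 0;0.107 -0.104 0 0 0 0 0;0.107 -0.104 0 0 0 0 0"

```text
clock: 11.7
tcp_pos: [0.4802, 0.1573, 0.0282]
orientation: [[-0.035, 0.999, 0.006], [0.999, 0.035, -0.0], [-0.0, 0.006, -1.0]]
contact_force: [0.6, 0.5, -1.7]
finger_gap: 0.0228
```

```bash
python3 - <<'E'
from h import *
go([.4788,.157,.0277],92.1); 
E
```

```text
shift [-0.0003 -0.0015  0.0005] rot [ 0.32  0.02 -0.07] | 0.002 clock 11.7
```

arm_command:
  increments: "-0.008 -0.001 0 0 0 0 0;-0.016 -0.001 0 0 0 0 0;-0.024 -0.001 0 0 0 0 0;-0.03 -0.001 0 0 0 0 0;-0.036 -0.001 0 0 0 0 0;-0.044 -0.001 0 0 0 0 0;-0.052 -0.001 0 0 0 0 0;-0.06 -0.001 0 0 0 0 0"

```text
clock: 12.7
tcp_pos: [0.4814, 0.0968, 0.0282]
orientation: [[-0.035, 0.999, 0.006], [0.999, 0.035, -0.0], [-0.0, 0.006, -1.0]]
contact_force: [0.1, -0.2, -2.4]
finger_gap: 0.0223
```

arm_command:
  increments: "-0.01 0 0 0 0 0 0;-0.02 0 0 0 0 0 0;-0.03 0 0 0 0 0 0;-0.04 0 0 0 0 0 0;-0.047 0 0 0 0 0 0;-0.047 0 0 0 0 0 0"

```text
clock: 13.45
tcp_pos: [0.4832, 0.0493, 0.0283]
orientation: [[-0.035, 0.999, 0.006], [0.999, 0.035, -0.0], [-0.0, 0.006, -1.0]]
contact_force: [0.1, -0.3, -1.7]
finger_gap: 0.0224
```

```bash
python3 - <<'E'
from h import *
print(r.state()['contact_force']);go([.4788,.157,.0277],92.1); s=snap('side','s8.png');c=cv2.cvtColor(s['color'],cv2.COLOR_RGB2BGR)
cv2.imwrite('pics/s8z.png',cv2.resize(c[150:250,200:330],None,fx=6,fy=6,interpolation=cv2.INTER_CUBIC))
E
```

```text
[ 0.1097 -0.2764 -1.6586]
shift [ 0.1078 -0.0007  0.0005] rot [ 0.33  0.02 -0.12] | 0.108 clock 13.45
```

View pics/s8z.png

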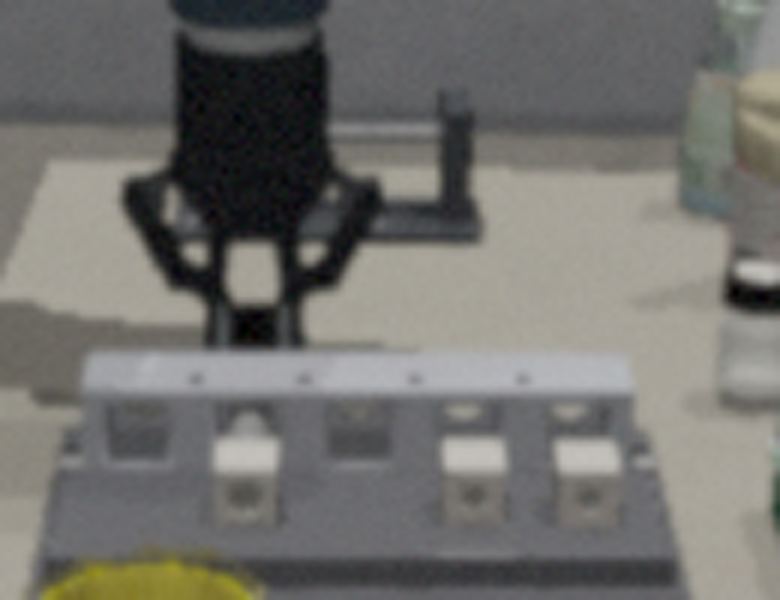

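arm_command:
  increments: "0.04 0 0 0 0 0 0;0.08 0 0 0 0 0 0;0.12 0 0 0 0 0 0;0.15 0 0 0 0 0 0;0.15 0 0.012 0 0 0 0;0.15 0 0.02 0 0 0 0;0.15 0 0.0225 0 0 0 0;0.15 0 0.0225 0 0 0 0"

```text
clock: 14.5
tcp_pos: [0.4778, 0.1988, 0.0057]
orientation: [[-0.033, 0.999, 0.004], [0.999, 0.033, -0.0], [-0.0, 0.004, -1.0]]
contact_force: [-2.8, 1.3, 2.5]
finger_gap: 0.0223
```

arm_command:
  increments: "0 0 0 0 0 0 0;0 0 0 0 0 0 0.03;0 0 0 0 0 0 0.05;0 0 0 0 0 0 0.05;0 0 -0.05 0 0 0 0.05;0 0 -0.1 0 0 0 0.05;0 0 -0.14 0 0 0 0.05;0 0 -0.14 0 0 0 0.05"

```text
clock: 15.5
tcp_pos: [0.4798, 0.1993, 0.1496]
orientation: [[-0.034, 0.999, 0.012], [0.999, 0.034, 0.001], [0.001, 0.012, -1.0]]
contact_force: [0.1, 0.0, -0.4]
finger_gap: 0.05
```

```bash
python3 - <<'E'
from h import *
t=snap('top','t9.png');g=t['color'].astype(float).mean(2);c=cv2.cvtColor(t['color'],cv2.COLOR_RGB2BGR)
cv2.imwrite('pics/t9z.png',cv2.resize(c[180:310,240:400],None,fx=4.5,fy=4.5,interpolation=cv2.INTER_CUBIC))
m=np.zeros(g.shape,bool);m[195:295,290:335]=(g>118)[195:295,290:335]
n,L,st,_=cv2.connectedComponentsWithStats(m.astype(np.uint8))
for i in range(1,n):
    if st[i,4]>25: print(st[i],rect(maskplane(t,L==i,.045,False)))
E
```

```text
[330 195   5  34  96] (array([ 0.6176, -0.1639]), array([11.8834, 99.688 ]), np.float32(-5.7186804))
[290 197  11  90 504] (array([ 0.5389, -0.0478]), array([ 28.515 , 261.2598]), np.float32(-4.513428))
[302 200  13  10 108] (array([ 0.6446, -0.0962]), array([27.8617, 34.4144]), np.float32(-86.95801))
[304 217  12  10 110] (array([ 0.592 , -0.0952]), array([32.5916, 26.9207]), np.float32(85.75414))
[308 252  13  11 118] (array([ 0.4884, -0.099 ]), array([27.5542, 35.5736]), np.float32(-87.11166))
[290 290  45   5 130] (array([ 0.3884, -0.0843]), array([125.0138,  11.1804]), np.float32(85.79771))
```

View pics/t9.png

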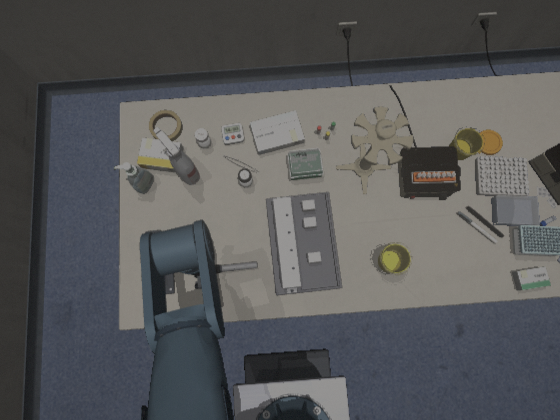

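View pics/t9z.png

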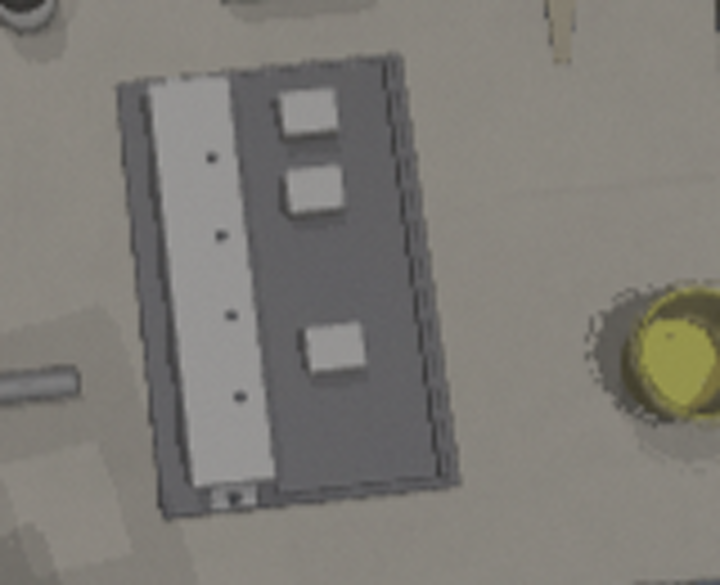

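```bash
python3 - <<'E'
from h import *
t=snap('top');im=cv2.cvtColor(cv2.imread('pics/top0.png'),cv2.COLOR_BGR2RGB);g=im.astype(float).mean(2)
g4=g
C=[]
for v in range(243,284):
    row=g[v]; u0=155+ (v-262)*(.09)
    lo=int(u0-5);x=np.arange(lo,lo+12,.05);y=np.interp(x,np.arange(560),row)
    d=np.gradient(y)
    pk=x[np.argmax(y)]
    l=x[(x<pk)&(x>pk-4)];l=l[np.argmax(np.interp(l,x,d))]
    # half-level crossings
    mx=y.max();L=np.median(row[int(pk)-6:int(pk)-3]);Rr=np.median(row[int(pk)+4:int(pk)+8])
    a=x[x<pk];ya=y[x<pk];le=a[np.nonzero(ya<(mx+L)/2)[0][-1]]
    b=x[x>pk];yb=y[x>pk];re=b[np.nonzero(yb<(mx+Rr)/2)[0][0]]
    C.append((v,le,re))
C=np.array(C);print(C[::4])
A=np.array([onplane(t,(l+q)/2,v,.062)[:2] for v,l,q in C])
f=np.polyfit(A[:,0],A[:,1],1);print('pin y at x=.44,.51,.575',np.polyval(f,[.44,.51,.575]),np.degrees(np.arctan(f[0])),np.std(A[:,1]-np.polyval(f,A[:,0])))
W=[np.linalg.norm(onplane(t,l,v,.062)-onplane(t,q,v,.062)) for v,l,q in C];print(np.mean(W))
# base edges
E=[]
for v in range(250,285):
    row=g[v];m=np.nonzero(row[135:185]<95)[0]+135
    def cr(i,j): return i+(row[i]-95)/(row[i]-row[j])*(j-i)
    a=m[0];b=m[-1];E.append((v,cr(a-1,a),cr(b,b+1)))
E=np.array(E)
for k in(1,2):
    Q=np.array([onplane(t,e[k],e[0],.010)[:2] for e in E]);f=np.polyfit(Q[:,0],Q[:,1],1);print('base edge',np.polyval(f,[.44,.51,.575]),np.degrees(np.arctan(f[0])))
print(g[286:300,150:172:3].astype(int)); print(g[226:242,146:174:3].astype(int))
print(g[280:292,153:162].astype(int))
E
```

```text
[[243.   152.9  156.3 ]
 [247.   153.3  156.45]
 [251.   153.5  156.65]
 [255.   153.6  156.85]
 [259.   153.65 157.  ]
 [263.   153.9  157.1 ]
 [267.   154.2  157.25]
 [271.   154.45 157.5 ]
 [275.   154.55 157.6 ]
 [279.   154.65 157.7 ]
 [283.   155.05 157.75]]
pin y at x=.44,.51,.575 [0.3515 0.3535 0.3553] 1.6019143794189863 0.0001640987181308604
0.008896177335606588
base edge [0.3851 0.3875 0.3897] 1.9402555886521042
base edge [0.3129 0.3157 0.3183] 2.276839025216861
[[ 84  65  64  65  54  60  64  67]
 [ 85  63  65  64  56  60  66  71]
 [ 82  63  64  65  56  58  68 119]
 [ 77  82  65  66  53  58  70 125]
 [ 97 122  63  65  59  61  67  89]
 [104 132  65  65  62  66  65  67]
 [101  89  64  64  64  65  66  61]
 [ 98  61  66  67  63  58  61  66]
 [115  61  56  57  67 102 113 112]
 [125  65 114 114 117 124 128 128]
 [130 113 130 130 129 127 128 127]
 [130 129 130 130 128 128 128 127]
 [130 128 130 129 130 128 126 127]
 [130 129 129 129 130 130 127 127]]
[[129 127 128 130 129 128 129 127 127 128]
 [130 127 129 129 129 128 127 127 128 128]
 [128 128 127 129 129 127 127 127 128 127]
 [1
[... 325 characters left out ...]
36  65  60 129]
 [ 88  40  73  79  54  37  37  61  62 129]
 [121  35  65  98  50  35  39  59  62 124]
 [131  59  49 110  39  39  46  63  66 126]
 [129  66  58 114  38  53  56  61  67 130]
 [128  66  70 114  43  58  59  63  67 128]]
[[ 64  70 111 134 113  84  42  46  40]
 [ 66  71 109 132 113  83  48  45  40]
 [ 64  72 108 133 114  86  48  44  45]
 [ 64  67  93 124 109  84  46  46  59]
 [ 65  64  74  95  88  74  61  59  63]
 [ 64  64  65  71  69  67  66  63  61]
 [ 65  63  63  64  64  67  65  65  64]
 [ 63  64  65  65  62  64  64  63  65]
 [ 63  63  65  64  66  63  65  63  64]
 [ 82  68  63  65  65  66  66  64  61]
 [122 118  63  63  64  64  65  64  64]
 [132 107  65  65  64  64  65  64  65]]
```

```bash
python3 - <<'E'
from h import *
t=snap('top');s=snap('side')
print('tip top',onplane(t,156.5,284.3,.060))
print('root top',onplane(t,154.5,238.0,.062), 'post top far',onplane(t,150,230.3,.082),'near',onplane(t,150,236.0,.082))
# side0: pin tip px from z1: x=233/5+190, y=52/4.6+160
print('pred side tip',proj(s,[.448,.351,.06]),'meas',233/5+190-.4,160+52/4.6-.4)
print('pred post', proj(s,[.583,.3465,.06]),'meas',415/5+190-.4)
go([.4884,-.099,.15],92.1)
E
```

```text
tip top [0.4414 0.352  0.06  ]
root top [0.5736 0.3552 0.062 ] post top far [0.5931 0.3622 0.082 ] near [0.5767 0.3624 0.082 ]
pred side tip (np.float64(237.14492442268576), np.float64(171.89651783796427)) meas 236.2 170.90434782608696
pred post (np.float64(274.71632401249553), np.float64(172.95946572381501)) meas 272.6
shift [-0.2979  0.0024 -0.0056] rot [ 0.1   0.04 -0.18] | 0.298 clock 15.7
```

arm_command:
  increments: "-0.298 0.002 0 0 0 0 0.045;-0.298 0.002 0 0 0 0 0.045;-0.298 0.002 0 0 0 0 0.045;-0.298 0.002 0 0 0 0 0.045;-0.298 0.002 0 0 0 0 0.045;-0.298 0.002 0 0 0 0 0.045;-0.298 0.002 0 0 0 0 0.045;-0.298 0.002 0 0 0 0 0.045"

```text
clock: 16.7
tcp_pos: [0.4875, -0.0977, 0.1437]
orientation: [[-0.035, 0.999, 0.0], [0.999, 0.035, 0.0], [0.0, 0.0, -1.0]]
contact_force: [0.7, 0.7, -0.3]
finger_gap: 0.045
```

```bash
python3 - <<'E'
from h import *
go([.4884,-.099,.02],92.1)
s=snap('side');c=cv2.cvtColor(s['color'],cv2.COLOR_RGB2BGR)
cv2.imwrite('pics/s10.png',cv2.resize(c[110:260,180:340],None,fx=4.5,fy=4.5,interpolation=cv2.INTER_CUBIC))
E
```

```text
shift [-0.0014  0.0008  0.1237] rot [ 0.02 -0.01 -0.08] | 0.124 clock 16.7
```

View pics/s10.png

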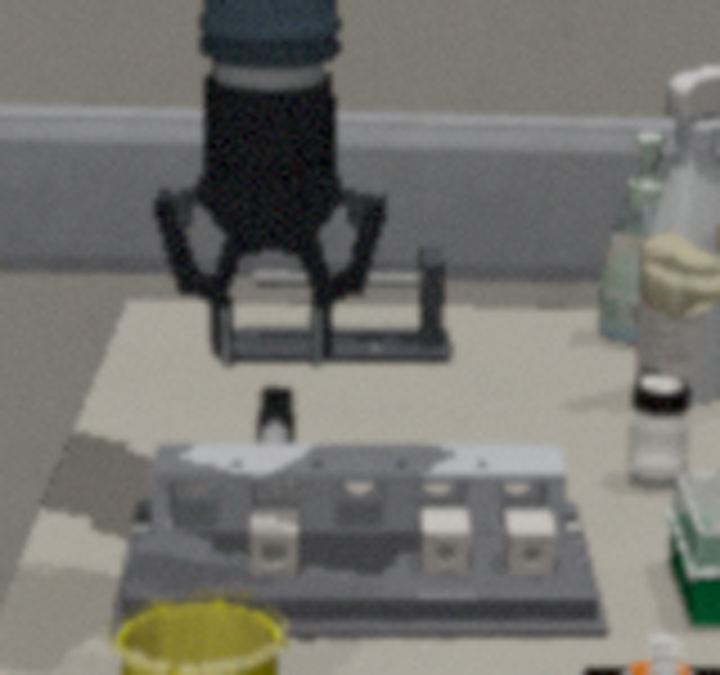

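arm_command:
  increments: "-0.001 0.001 0.05 0 0 0 0.045;-0.001 0.001 0.09 0 0 0 0.045;-0.001 0.001 0.115 0 0 0 0.045;-0.001 0.001 0.123 0 0 0 0.045;-0.001 0.001 0.123 0 0 0 0.045;-0.001 0.001 0.123 0 0 0 0;-0.001 0.001 0.123 0 0 0 0;-0.001 0.001 0.123 0 0 0 0"

```text
clock: 17.75
tcp_pos: [0.4901, -0.0991, 0.0224]
orientation: [[-0.035, 0.999, 0.004], [0.999, 0.035, -0.001], [-0.001, 0.004, -1.0]]
contact_force: [0.3, 0.8, 7.5]
finger_gap: 0.0267
```

arm_command:
  increments: "0 0 0 0 0 0 0;0 0 0 0 0 0 0;0 0 -0.05 0 0 0 0;0 0 -0.1 0 0 0 0;0 0 -0.13 0 0 0 0;0 0 -0.13 0 0 0 0"

```text
clock: 18.5
tcp_pos: [0.4914, -0.0997, 0.155]
orientation: [[-0.035, 0.999, 0.009], [0.999, 0.035, -0.003], [-0.004, 0.009, -1.0]]
contact_force: [-0.0, -0.2, -0.6]
finger_gap: 0.027
```

```bash
python3 - <<'E'
from h import *
s=snap('side');c=cv2.cvtColor(s['color'],cv2.COLOR_RGB2BGR)
cv2.imwrite('pics/s11.png',cv2.resize(c[110:260,180:340],None,fx=4.5,fy=4.5,interpolation=cv2.INTER_CUBIC))
go([.39,.349,.15],181.9)
E
```

```text
shift [ 0.4514 -0.0841  0.0016] rot [  0.14   0.32 -89.87] | 0.459 clock 18.55
```

View pics/s11.png

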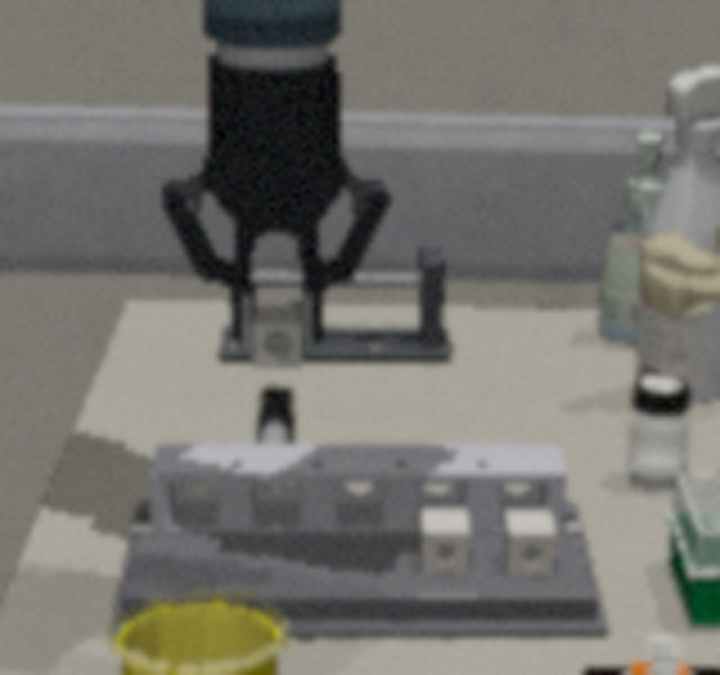

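arm_command:
  increments: "0.05 -0.01 0 0 0 -10 0;0.1 -0.02 0 0 0 -20 0;0.15 -0.03 0 0 0 -30 0;0.2 -0.04 0 0 0 -40 0;0.25 -0.05 0 0 0 -50 0;0.3 -0.055 0 0 0 -60 0;0.35 -0.065 0 0 0 -70 0;0.4 -0.075 0 0 0 -80 0"

```text
clock: 19.55
tcp_pos: [0.3991, 0.2989, 0.1496]
orientation: [[-0.991, 0.133, 0.002], [0.133, 0.991, -0.003], [-0.002, -0.003, -1.0]]
contact_force: [0.2, 0.6, -0.4]
finger_gap: 0.0266
```

```bash
python3 - <<'E'
from h import *
go([.39,.349,.10],181.9)
E
```

```text
shift [0.0158 0.0486 0.0494] rot [-0.18  0.13 -9.55] | 0.071 clock 19.55
```

arm_command:
  increments: "0.016 0.049 0 0 0 -9.5 0;0.016 0.049 0.03 0 0 -9.5 0;0.016 0.049 0.049 0 0 -9.5 0;0.016 0.049 0.049 0 0 -9.5 0;0.016 0.049 0.049 0 0 -9.5 0"

```text
clock: 20.18
tcp_pos: [0.3897, 0.3492, 0.1]
orientation: [[-0.999, -0.032, 0.001], [-0.032, 0.999, -0.004], [-0.001, -0.004, -1.0]]
contact_force: [0.9, 0.1, -0.5]
finger_gap: 0.0273
```

```bash
python3 - <<'E'
from h import *
go([.39,.349,.0514],181.9)
s=snap('side');c=cv2.cvtColor(s['color'],cv2.COLOR_RGB2BGR)
cv2.imwrite('pics/s12.png',cv2.resize(c[110:230,200:320],None,fx=5,fy=5,interpolation=cv2.INTER_CUBIC))
t=snap('top','t12.png')
E
```

```text
shift [-0.0002  0.      0.0486] rot [-0.22  0.06 -0.07] | 0.049 clock 20.175
```

View pics/s12.png

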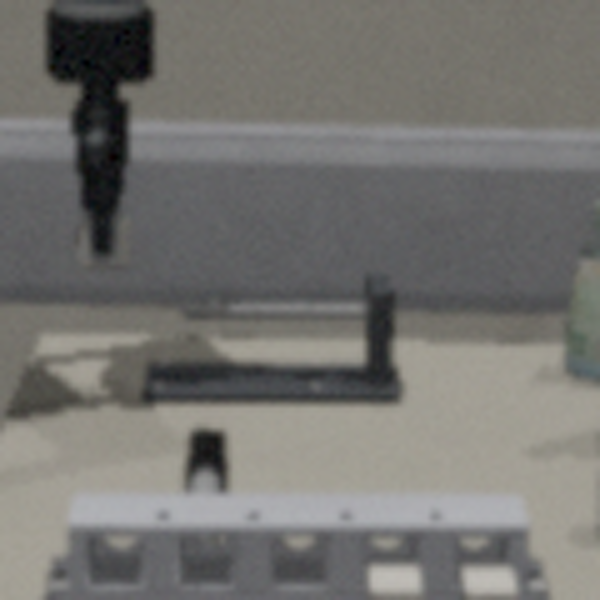

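View pics/t12.png

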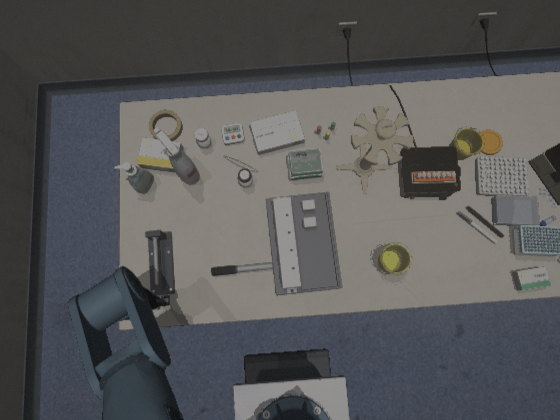

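arm_command:
  increments: "0 0 0.03 0 0 0 0;0 0 0.0485 0 0 0 0;0 0 0.0485 0 0 0 0;0 0 0.0485 0 0 0 0"

```text
clock: 20.78
tcp_pos: [0.3915, 0.3497, 0.0537]
orientation: [[-0.999, -0.032, 0.005], [-0.032, 0.999, -0.002], [-0.005, -0.002, -1.0]]
contact_force: [-0.0, 0.1, -0.6]
finger_gap: 0.027
```

```bash
python3 - <<'E'
from h import *
go([.39,.349,.0514],181.9)
s=snap('side');c=cv2.cvtColor(s['color'],cv2.COLOR_RGB2BGR)
cv2.imwrite('pics/s13.png',cv2.resize(c[140:200,210:290],None,fx=10,fy=10,interpolation=cv2.INTER_CUBIC))
for dz in(-.014,0,.014): print(proj(s,[.39,.335,.06+dz]))
print('pin',proj(s,[.442,.351,.0665]),proj(s,[.442,.351,.06]),proj(s,[.442,.351,.0535]))
t=snap('top');c=cv2.cvtColor(t['color'],cv2.COLOR_RGB2BGR)
cv2.imwrite('pics/t13.png',cv2.resize(c[225:315,130:270],None,fx=5.5,fy=5.5,interpolation=cv2.INTER_CUBIC))
E
```

```text
shift [ 0.0015 -0.0007  0.0023] rot [-0.12  0.26 -0.08] | 0.003 clock 20.775
(np.float64(220.5800798197135), np.float64(176.67402936997473))
(np.float64(220.49332087473417), np.float64(172.9185687988287))
(np.float64(220.4060512157784), np.float64(169.14100138668726))
pin (np.float64(235.45086535885656), np.float64(170.12986845971943)) (np.float64(235.47069327236323), np.float64(171.8656445602566)) (np.float64(235.49046774251977), np.float64(173.59674212061796))
```

View pics/s13.png

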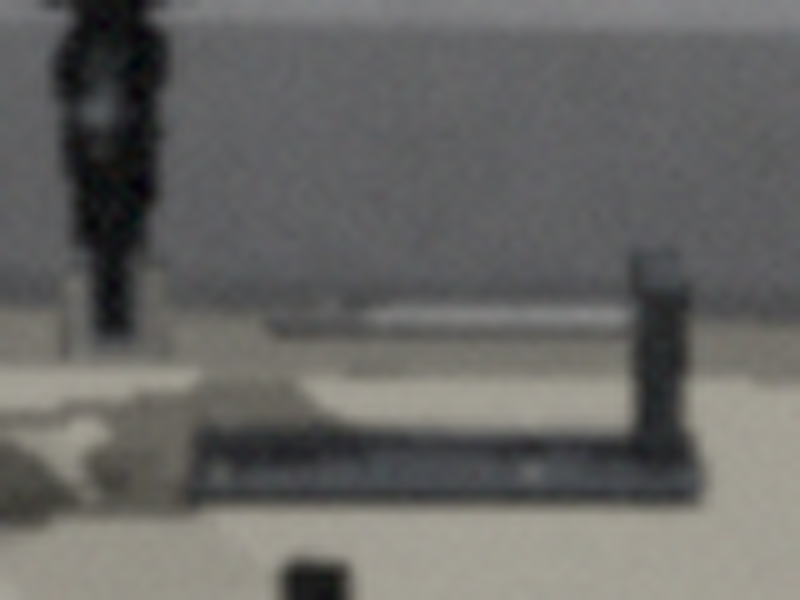

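View pics/t13.png

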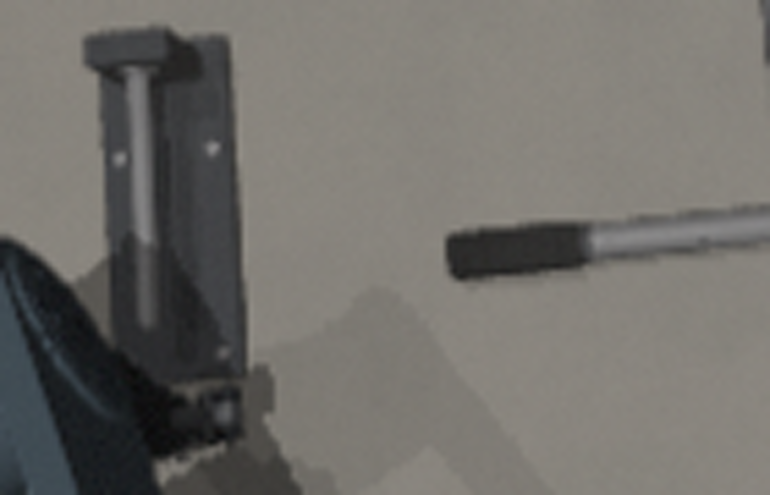

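```bash
python3 - <<'E'
from h import *
s=snap('side');g=s['color'].astype(int);print(g[160:182,214:230].mean(2).astype(int))
for y in(.335,.363):
  for dz in(-.014,.014): print(y,dz,proj(s,[.395,y,.0623+dz]))
E
```

```text
[[ 92  93  85  50  23  22  14  27  21  15  29  59  87  94  94  92]
 [ 92  94  86  49  21  17  20  26  23  19  43  78  91  93  92  93]
 [ 92  90  84  53  23  28  21  22  30  20  54  82  94  93  93  94]
 [ 95  92  85  54  30  15  19  22  22  25  49  85  90  93  92  93]
 [ 95  92  86  64  42  29  15  17  18  37  55  86  92  95  95  93]
 [ 94  92  92  80  71  43  23  30  35  52  63  82  87  92  93  94]
 [ 96  91  89  80  70  48  29  27  39  61  73  78  80  88  90  89]
 [ 88  87  91  94  78  47  25  22  33  66  89  92  91  90  90  85]
 [ 82  86  96 107  85  47  22  26  38  64  89  98  95  87  86  88]
 [ 84  82  94 100  88  53  30  20  39  67  91  96  92  87  82  83]
 [ 87  88  89 100  92  59  26  26  37  69  90  99  92  88  87  86]
 [106 100  90  98  93  56  28  29  37  65  88  95  99  98 103  96]
 [116 105  89  98  95  60  29  33  44  70  85  97  99 109 111 111]
 [114 106  89 101  98  73  55  52  58  72  83  94 100 110 114 114]
 [114 109  90 102 103  86  83  80  83  87  94  96  96 104 109 115]
 [115 110  98 108 109 106 104 102 102 104 101 104  99 107 110 112]
 [127 125 124 125 128 124 124 126 126 127 126 124 124 125 127 125]
 [150 148 149 149 150 149 148 150 150 147 149 150 150 147 148 141]
 [156 156 157 156 154 157 156 156 155 149 147 144 143 144 141 121]
 [156 154 149 147 147 144 145 145 142 122 113 113 118 115 113 104]
 [146 140 127 115 115 115 113 115 111 105  97  98  98  98 100  96]
 [115 113 109 116 120 116 104  99  99  96  98  96  98  97  98  94]]
0.335 -0.014 (np.float64(221.9725465961974), np.float64(176.0840748339196))
0.335 0.014 (np.float64(221.8066508951011), np.float64(168.54466670147485))
0.363 -0.014 (np.float64(222.73296988092247), np.float64(173.7461919347861))
0.363 0.014 (np.float64(222.57396239308224), np.float64(166.30579571903232))
```

arm_command:
  increments: "0 -0.0005 0.003 0 0.2 0 0;0 -0.0005 0.003 0 0.2 0 0;0 -0.0005 0.003 0 0.2 0 0"

```text
clock: 21.3
tcp_pos: [0.3915, 0.3493, 0.0507]
orientation: [[-0.999, -0.032, 0.001], [-0.032, 0.999, -0.002], [-0.001, -0.002, -1.0]]
contact_force: [-0.5, 0.2, -0.2]
finger_gap: 0.0267
```

arm_command:
  increments: "-0.01 0 0 0 0 0 0;-0.02 0 0 0 0 0 0;-0.028 0 0 0 0 0 0;-0.034 0 0 0 0 0 0;-0.04 0 0 0 0 0 0;-0.04 0 0 0 0 0 0"

```text
clock: 22.05
tcp_pos: [0.4319, 0.3505, 0.0507]
orientation: [[-1.0, -0.031, 0.002], [-0.031, 1.0, -0.002], [-0.001, -0.002, -1.0]]
contact_force: [-0.9, 0.0, -0.8]
finger_gap: 0.0269
```

```bash
python3 - <<'E'
from h import *
st=r.state();print(st['contact_force'],st['moment'],.353+.033*(st['tcp_pos'][0]-.51))
s=snap('side');c=cv2.cvtColor(s['color'],cv2.COLOR_RGB2BGR)
cv2.imwrite('pics/s14.png',cv2.resize(c[140:200,210:290],None,fx=10,fy=10,interpolation=cv2.INTER_CUBIC))
E
```

```text
[-0.8519  0.0373 -0.8445] [-0.0174  0.0045  0.0226] 0.3504220420319447
```

View pics/s14.png

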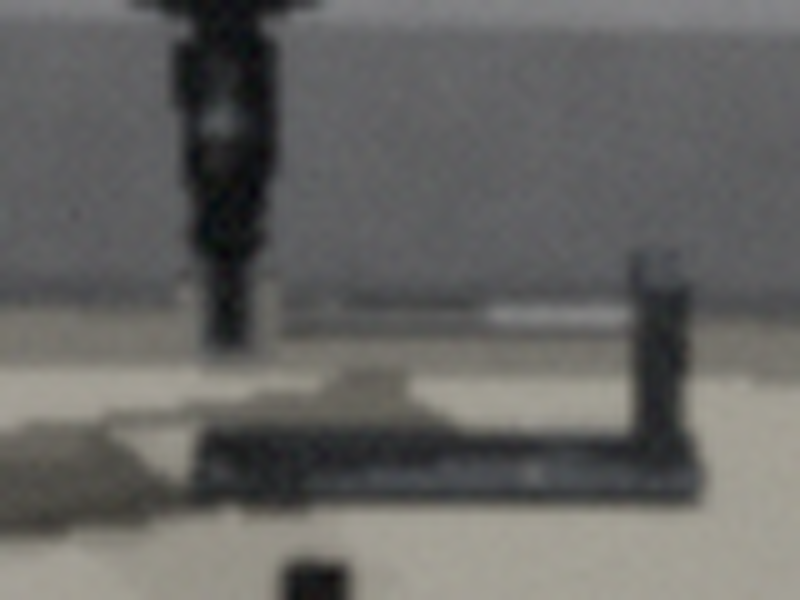

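arm_command:
  increments: "-0.006 0 0 0 0 0 0;-0.012 0 0 0 0 0 0;-0.018 0 0 0 0 0 0;-0.022 0 0 0 0 0 0;-0.022 0 0 0 0 0 0"

```text
clock: 22.72
tcp_pos: [0.4539, 0.3512, 0.0507]
orientation: [[-1.0, -0.031, 0.001], [-0.031, 1.0, -0.002], [-0.001, -0.002, -1.0]]
contact_force: [-0.2, 0.3, -0.9]
finger_gap: 0.027
```

```bash
python3 - <<'E'
from h import *
st=r.state();print(st['contact_force'],st['moment'],.353+.033*(st['tcp_pos'][0]-.51))
E
```

```text
[-0.2308  0.328  -0.9258] [ 0.0008 -0.0055  0.0081] 0.35114743393013154
```

arm_command:
  increments: "-0.01 0 0 0 0 0 0;-0.02 0 0 0 0 0 0;-0.03 0 0 0 0 0 0;-0.04 0 0 0 0 0 0;-0.05 0 0 0 0 0 0;-0.06 0 0 0 0 0 0;-0.064 0 0 0 0 0 0;-0.064 0 0 0 0 0 0"

```text
clock: 23.72
tcp_pos: [0.518, 0.3531, 0.0507]
orientation: [[-1.0, -0.031, 0.001], [-0.031, 1.0, -0.002], [-0.001, -0.002, -1.0]]
contact_force: [-0.8, -0.3, -0.4]
finger_gap: 0.027
```

```bash
python3 - <<'E'
from h import *
st=r.state();print(st['contact_force'],st['moment'],.353+.033*(st['tcp_pos'][0]-.51))
s=snap('side');c=cv2.cvtColor(s['color'],cv2.COLOR_RGB2BGR)
cv2.imwrite('pics/s15.png',cv2.resize(c[140:200,210:290],None,fx=10,fy=10,interpolation=cv2.INTER_CUBIC))
E
```

```text
[-0.8101 -0.3414 -0.3989] [0.0026 0.0579 0.006 ] 0.3532635303392917
```

View pics/s15.png

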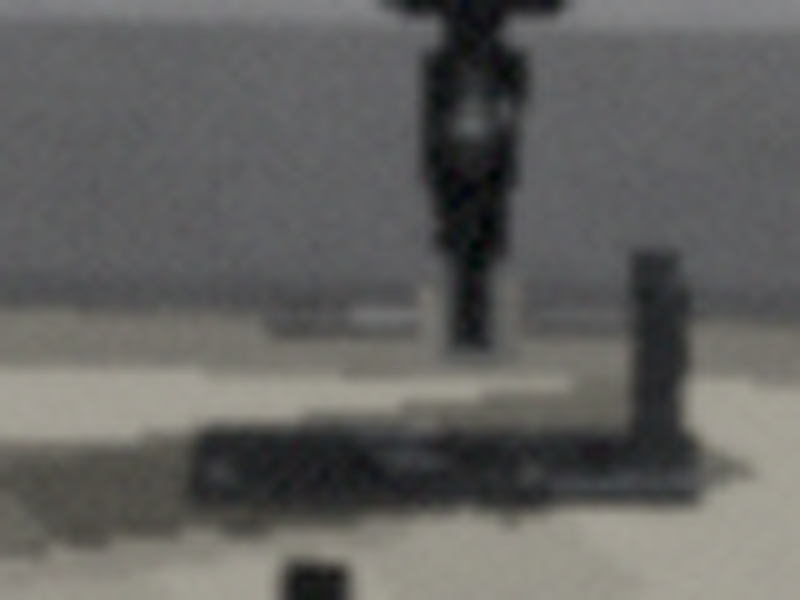

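arm_command:
  increments: "0 0 0 0 0 0 0.035;0 0 0 0 0 0 0.05;0 0 0 0 0 0 0.05;0 0 -0.02 0 0 0 0.05;0 0 -0.06 0 0 0 0.05;0 0 -0.1 0 0 0 0.05;0 0 -0.1 0 0 0 0.05"

```text
clock: 24.65
tcp_pos: [0.5205, 0.3548, 0.1568]
orientation: [[-0.999, -0.031, 0.01], [-0.031, 1.0, 0.002], [-0.01, 0.002, -1.0]]
contact_force: [-0.4, 0.7, 0.3]
finger_gap: 0.0501
```

```bash
python3 - <<'E'
from h import *
s=snap('side');c=cv2.cvtColor(s['color'],cv2.COLOR_RGB2BGR)
cv2.imwrite('pics/s16.png',cv2.resize(c[140:260,200:340],None,fx=5.5,fy=5,interpolation=cv2.INTER_CUBIC))
t=snap('top');c=cv2.cvtColor(t['color'],cv2.COLOR_RGB2BGR)
cv2.imwrite('pics/t16.png',cv2.resize(c[180:310,190:420],None,fx=3.4,fy=3.4,interpolation=cv2.INTER_CUBIC))
go([.6446,-.0962,.15],92.1)
E
```

```text
shift [-0.1125 -0.4535  0.003 ] rot [ 0.07  0.18 89.7 ] | 0.467 clock 24.75
```

View pics/s16.png

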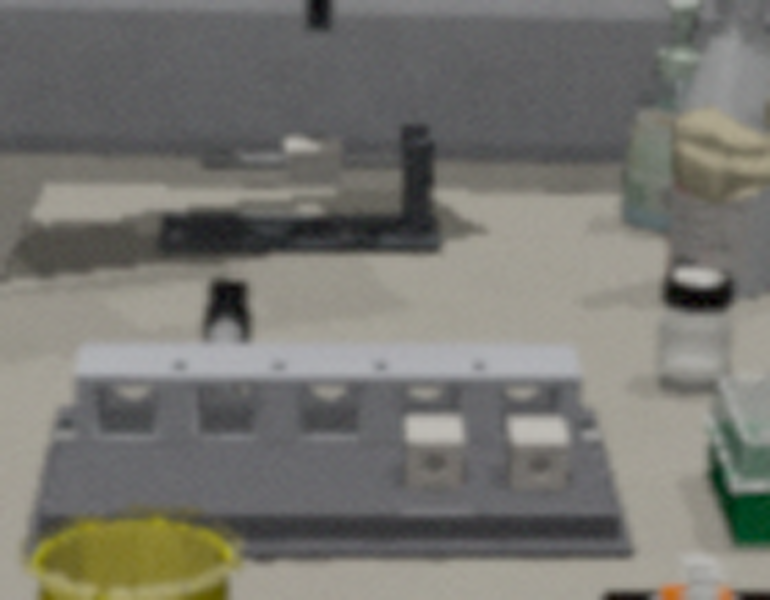

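View pics/t16.png

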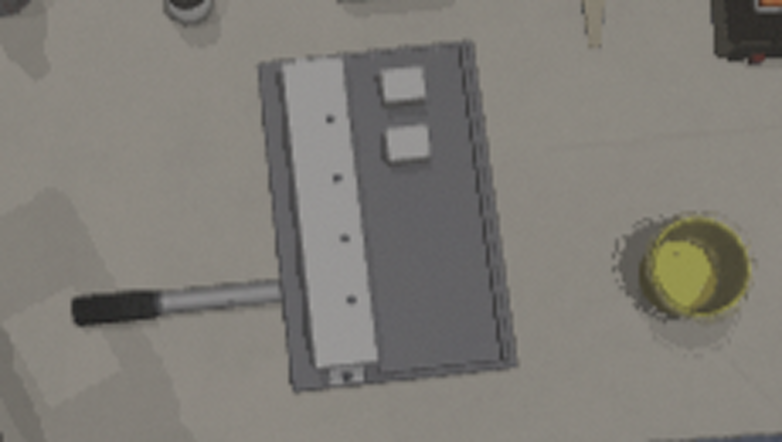

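arm_command:
  increments: "-0.012 -0.05 0 0 0 10 0.042;-0.024 -0.1 0 0 0 20 0.042;-0.036 -0.15 0 0 0 30 0.042;-0.048 -0.2 0 0 0 40 0.042;-0.06 -0.25 0 0 0 50 0.042;-0.075 -0.3 0 0 0 60 0.042;-0.088 -0.35 0 0 0 70 0.042;-0.1 -0.4 0 0 0 80 0.042"

```text
clock: 25.75
tcp_pos: [0.6298, -0.0446, 0.1515]
orientation: [[-0.199, 0.98, 0.0], [0.98, 0.199, -0.0], [-0.0, 0.0, -1.0]]
contact_force: [1.4, -0.5, -0.0]
finger_gap: 0.0421
```

```bash
python3 - <<'E'
from h import *
go([.6446,-.0962,.1],92.1)
E
```

```text
shift [-0.0535  0.0043  0.0516] rot [0.02 0.02 9.36] | 0.074 clock 25.75
```

arm_command:
  increments: "-0.0535 0.0043 0 0 0 9.4 0.042;-0.0535 0.0043 0.03 0 0 9.4 0.042;-0.0535 0.0043 0.05 0 0 9.4 0.042;-0.0535 0.0043 0.05 0 0 9.4 0.042;-0.0535 0.0043 0.05 0 0 9.4 0.042"

```text
clock: 26.38
tcp_pos: [0.6448, -0.0953, 0.102]
orientation: [[-0.037, 0.999, 0.001], [0.999, 0.037, -0.0], [-0.0, 0.001, -1.0]]
contact_force: [0.9, 0.4, 0.6]
finger_gap: 0.042
```

```bash
python3 - <<'E'
from h import *
go([.6446,-.0962,.021],92.1)
s=snap('side');c=cv2.cvtColor(s['color'],cv2.COLOR_RGB2BGR)
cv2.imwrite('pics/s17.png',cv2.resize(c[140:260,230:370],None,fx=5.5,fy=5,interpolation=cv2.INTER_CUBIC))
E
```

```text
shift [-0.0008 -0.0003  0.081 ] rot [0.03 0.03 0.04] | 0.081 clock 26.375
```

View pics/s17.png

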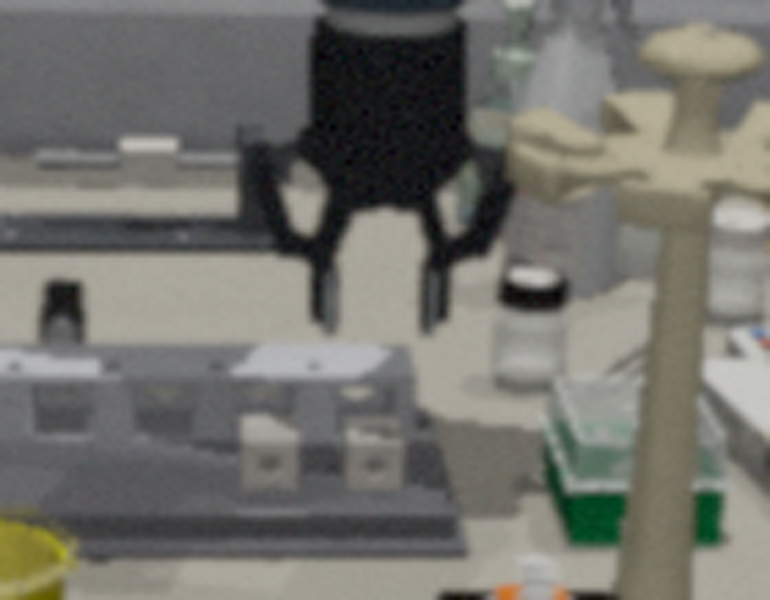

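arm_command:
  increments: "-0.001 0 0.04 0 0 0 0.042;-0.001 0 0.065 0 0 0 0.042;-0.001 0 0.079 0 0 0 0.042;-0.001 0 0.079 0 0 0 0.042;-0.001 0 0.079 0 0 0 0;-0.001 0 0.079 0 0 0 0;-0.001 0 0.079 0 0 0 0;-0.001 0 0.079 0 0 0 0"

```text
clock: 27.42
tcp_pos: [0.6467, -0.0969, 0.0253]
orientation: [[-0.037, 0.999, 0.004], [0.999, 0.037, -0.002], [-0.002, 0.004, -1.0]]
contact_force: [0.1, -0.1, 6.9]
finger_gap: 0.0266
```

arm_command:
  increments: "0 0 0 0 0 0 0;0 0 -0.03 0 0 0 0;0 0 -0.08 0 0 0 0;0 0 -0.13 0 0 0 0;0 0 -0.15 0 0 0 0;0 0 -0.15 0 0 0 0"

```text
clock: 28.18
tcp_pos: [0.6466, -0.0969, 0.1763]
orientation: [[-0.037, 0.999, 0.007], [0.999, 0.037, -0.003], [-0.003, 0.007, -1.0]]
contact_force: [-0.2, -0.6, -0.7]
finger_gap: 0.0267
```

```bash
cat >> h.py <<'E'
def bucket(t):
    g=t['color'];hsv=cv2.cvtColor(g,cv2.COLOR_RGB2HSV);m=np.zeros(g.shape[:2],np.uint8);m[215:305,350:450]=((hsv[...,1]>90)&(hsv[...,0]>18)&(hsv[...,0]<40))[215:305,350:450]
    m=cv2.morphologyEx(m,cv2.MORPH_OPEN,np.ones((3,3)));n,L,st,_=cv2.connectedComponentsWithStats(m);k=1+np.argmax(st[1:,4]);m=L==k
    v,u=np.nonzero(m);(c,rad)=cv2.minEnclosingCircle(np.stack([u,v],1).astype(np.float32))
    P=pts(t);rim=P[m&(P[...,2]>.08)];return c,rad,onplane(t,c[0],c[1],.087)[:2],(rim[:,:2].min(0)+rim[:,:2].max(0))/2,st[k]
E
python3 - <<'E'
from h import *
s=snap('side','s18.png');t=snap('top','t18.png');print(bucket(t));go([.457,-.307,.17],92.1)
E
```

```text
((389.79144287109375, 260.1733703613281), 11.292165756225586, array([ 0.4582, -0.3049]), array([ 0.4561, -0.2918]), array([382, 251,  19,  21, 316], dtype=int32))
shift [-0.2035 -0.1955  0.0028] rot [0.06 0.04 0.03] | 0.282 clock 28.275
```

View pics/t18.png

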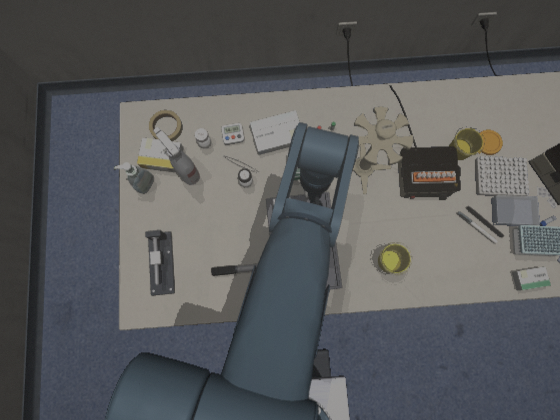

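View pics/s18.png

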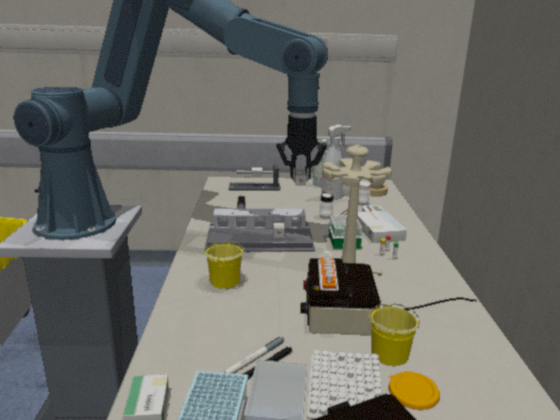

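```bash
python3 - <<'E'
from h import *
t=snap('top');s=snap('side');b=onplane(t,394.4,258.7,.087);print(b)
# side: rim px approx 206..244, z=.087; base centre
for u,v in((206,252),(244,252)): print(onplane(s,u,v,.087))
P=pts(t)
m=np.zeros(P.shape[:2],bool);m[240:280,372:416]=1
q=P[m&(P[...,2]>.077)&(P[...,2]<.1)];print(len(q),q.min(0),q.max(0),np.percentile(q,[2,98],axis=0))
c,rad=cv2.minEnclosingCircle((q[:,:2]*1000).astype(np.float32));print(c,rad)
c=cv2.cvtColor(t['color'],cv2.COLOR_RGB2BGR)
cv2.imwrite('pics/t19.png',cv2.resize(c[235:285,365:425],None,fx=10,fy=10,interpolation=cv2.INTER_CUBIC))
E
```

```text
[ 0.4613 -0.3182  0.087 ]
[ 0.427 -0.346  0.087]
[ 0.5116 -0.3436  0.087 ]
141 [ 0.4187 -0.368   0.077 ] [ 0.509  -0.2782  0.0889] [[ 0.419  -0.3656  0.0771]
 [ 0.5071 -0.28    0.0866]]
(465.2127685546875, -323.7086181640625) 46.93384552001953
```

View pics/t19.png

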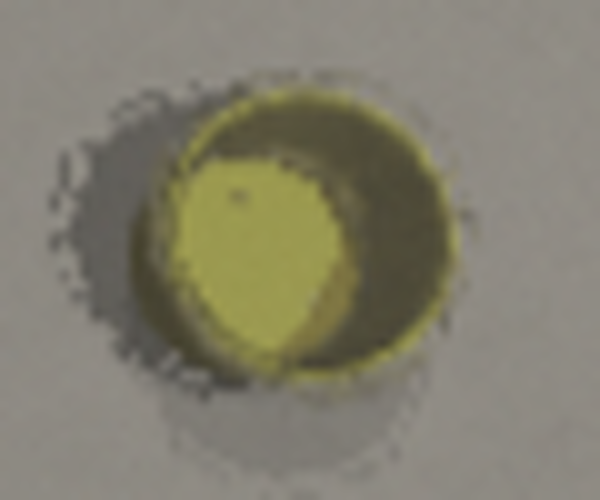

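```bash
python3 - <<'E'
from h import *
go([.464,-.322,.17],92.1)
E
```

```text
shift [-0.2189 -0.1888  0.0024] rot [0.   0.01 0.03] | 0.289 clock 28.375
```

arm_command:
  increments: "-0.02 -0.05 0 0 0 0 0;-0.05 -0.09 0 0 0 0 0;-0.1 -0.13 0 0 0 0 0;-0.15 -0.16 0 0 0 0 0;-0.2 -0.18 0 0 0 0 0;-0.219 -0.189 0 0 0 0 0;-0.219 -0.189 0 0 0 0 0;-0.219 -0.189 0 0 0 0 0"

```text
clock: 29.38
tcp_pos: [0.4639, -0.3206, 0.1714]
orientation: [[-0.038, 0.999, -0.001], [0.999, 0.038, 0.002], [0.002, -0.001, -1.0]]
contact_force: [-0.5, 0.1, -1.1]
finger_gap: 0.0269
```

```bash
python3 - <<'E'
from h import *
go([.464,-.322,.075],92.1)
s=snap('side');t=snap('top')
c=cv2.cvtColor(s['color'],cv2.COLOR_RGB2BGR)
cv2.imwrite('pics/s20.png',cv2.resize(c[150:300,150:310],None,fx=4,fy=4,interpolation=cv2.INTER_CUBIC))
E
```

```text
shift [-0.0015  0.0001  0.0964] rot [-0.05 -0.1   0.07] | 0.096 clock 29.375
```

View pics/s20.png

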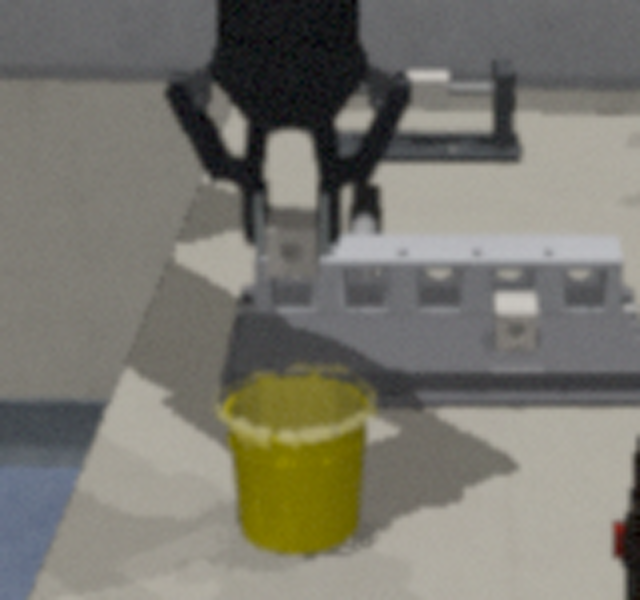

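arm_command:
  increments: "-0.001 0 0.04 0 0 0 0;-0.001 0 0.08 0 0 0 0;-0.001 0 0.098 0 0 0 0;-0.001 0 0.098 0 0 0 0;-0.001 0 0.098 0 0 0 0.038;-0.001 0 0.098 0 0 0 0.038;-0.001 0 0.05 0 0 0 0.038;-0.001 0 0 0 0 0 0.038"

```text
clock: 30.48
tcp_pos: [0.4642, -0.3216, 0.1737]
orientation: [[-0.039, 0.999, -0.0], [0.999, 0.039, 0.001], [0.001, -0.0, -1.0]]
contact_force: [1.7, -1.3, 0.2]
finger_gap: 0.0383
```

```bash
python3 - <<'E'
from h import *
go([.592,-.0952,.15],92.1)
s=snap('side');t=snap('top')
c=cv2.cvtColor(s['color'],cv2.COLOR_RGB2BGR)
cv2.imwrite('pics/s21.png',cv2.resize(c[130:300,150:330],None,fx=4,fy=3.5,interpolation=cv2.INTER_CUBIC))
E
```

```text
shift [0.2212 0.1365 0.0238] rot [-0.02 -0.04  0.12] | 0.261 clock 30.475
```

View pics/s21.png

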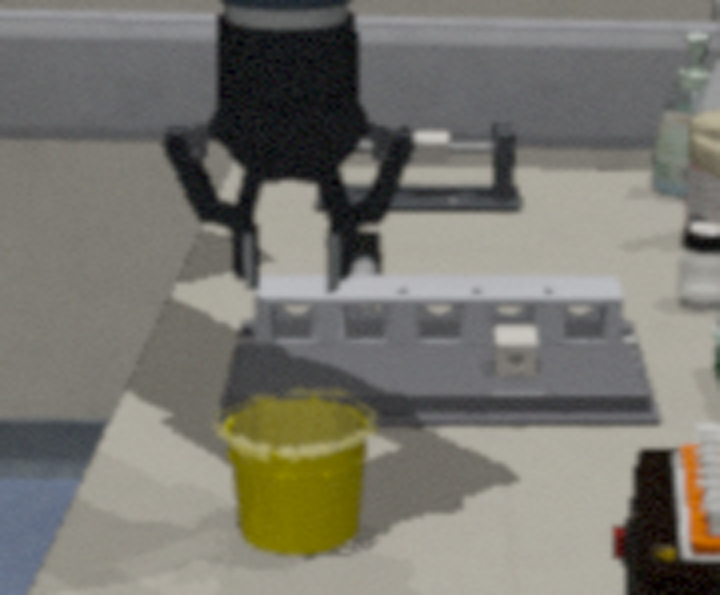

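Sleeve a dropped out of the gripper, bucket upright. Fetch b.

arm_command:
  increments: "0.05 0.03 0 0 0 0 0.045;0.1 0.06 0 0 0 0 0.045;0.15 0.09 0 0 0 0 0.045;0.2 0.12 0 0 0 0 0.045;0.221 0.136 0 0 0 0 0.045;0.221 0.1365 0.04 0 0 0 0.045;0.221 0.1365 0.06 0 0 0 0.045;0.221 0.1365 0.06 0 0 0 0.045"

```text
clock: 31.58
tcp_pos: [0.5944, -0.0991, 0.1171]
orientation: [[-0.038, 0.999, 0.005], [0.999, 0.039, -0.008], [-0.008, 0.005, -1.0]]
contact_force: [0.3, 0.6, -0.5]
finger_gap: 0.045
```

```bash
python3 - <<'E'
from h import *
go([.592,-.0952,.022],92.1)
s=snap('side');t=snap('top','t22.png')
c=cv2.cvtColor(s['color'],cv2.COLOR_RGB2BGR)
cv2.imwrite('pics/s22.png',cv2.resize(c[130:300,180:360],None,fx=4,fy=3.5,interpolation=cv2.INTER_CUBIC))
c=cv2.cvtColor(t['color'],cv2.COLOR_RGB2BGR)
cv2.imwrite('pics/t22z.png',cv2.resize(c[235:285,365:425],None,fx=10,fy=10,interpolation=cv2.INTER_CUBIC))
E
```

```text
shift [ 0.0048 -0.0027  0.0951] rot [0.27 0.45 0.11] | 0.095 clock 31.575
```

View pics/s22.png

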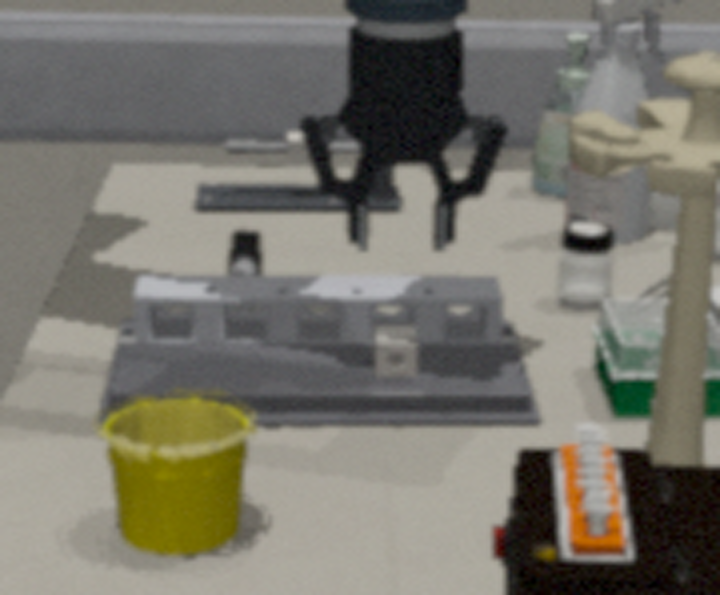

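View pics/t22z.png

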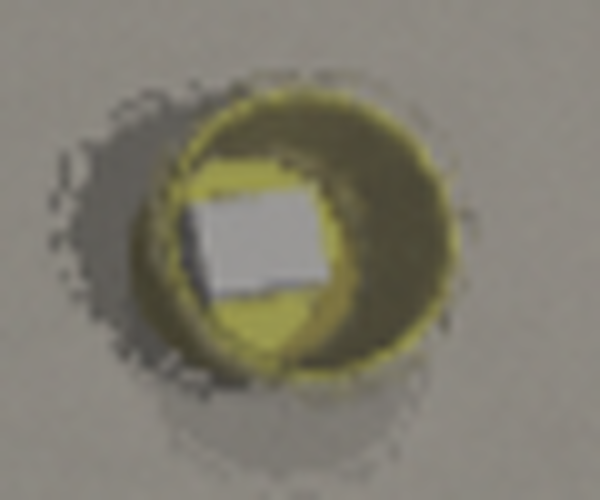

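arm_command:
  increments: "0.005 -0.002 0.03 0.3 0.4 0 0.045;0.005 -0.002 0.06 0.3 0.4 0 0.045;0.005 -0.002 0.085 0.3 0.4 0 0.045;0.005 -0.002 0.093 0.3 0.4 0 0.045;0.005 -0.002 0.093 0.3 0.4 0 0.045;0.005 -0.002 0.093 0.3 0.4 0 0;0.005 -0.002 0.093 0.3 0.4 0 0;0.005 -0.002 0.093 0.3 0.4 0 0"

```text
clock: 32.67
tcp_pos: [0.5964, -0.0965, 0.0286]
orientation: [[-0.038, 0.999, 0.007], [0.999, 0.038, -0.004], [-0.004, 0.007, -1.0]]
contact_force: [-0.6, -0.3, 7.2]
finger_gap: 0.0267
```

arm_command:
  increments: "0 0 0 0 0 0 0;0 0 0 0 0 0 0;0 0 -0.05 0 0 0 0;0 0 -0.1 0 0 0 0;0 0 -0.15 0 0 0 0;0 0 -0.15 0 0 0 0"

```text
clock: 33.42
tcp_pos: [0.5982, -0.0968, 0.1839]
orientation: [[-0.038, 0.999, 0.016], [0.999, 0.039, -0.007], [-0.008, 0.016, -1.0]]
contact_force: [-0.0, 0.7, 0.0]
finger_gap: 0.0268
```

```bash
python3 - <<'E'
from h import *
go([.464,-.322,.173],92.1)
s=snap('side');t=snap('top')
c=cv2.cvtColor(s['color'],cv2.COLOR_RGB2BGR)
cv2.imwrite('pics/s23.png',cv2.resize(c[130:300,180:360],None,fx=4,fy=3.5,interpolation=cv2.INTER_CUBIC))
E
```

```text
shift [-0.2198 -0.1429  0.0103] rot [0.9  0.44 0.11] | 0.262 clock 33.425
```

View pics/s23.png

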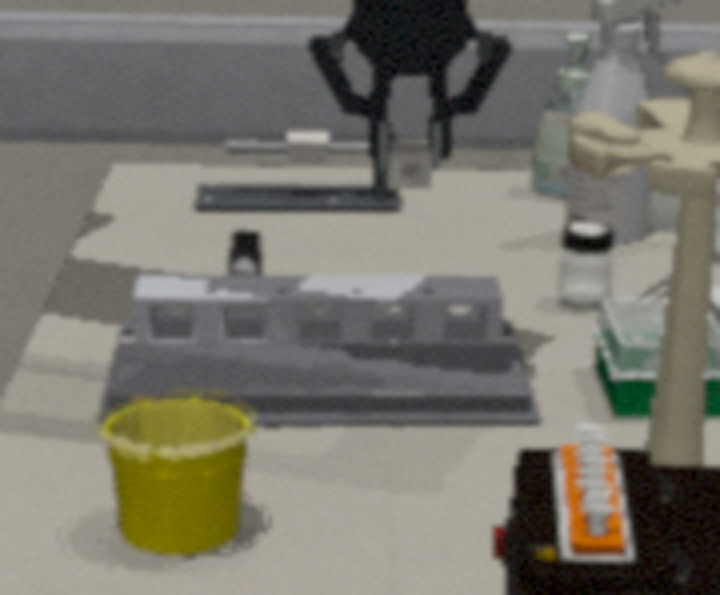

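arm_command:
  increments: "-0.05 -0.033 0 0.8 0.4 0 0;-0.1 -0.066 0 0.8 0.4 0 0;-0.15 -0.1 0 0.8 0.4 0 0;-0.2 -0.13 0 0.8 0.4 0 0;-0.22 -0.143 0 0.8 0.4 0 0;-0.22 -0.143 0 0.8 0.4 0 0;-0.22 -0.143 0 0.8 0.4 0 0;-0.22 -0.143 0 0.8 0.4 0 0"

```text
clock: 34.52
tcp_pos: [0.4612, -0.3198, 0.1779]
orientation: [[-0.04, 0.999, -0.007], [0.999, 0.04, 0.004], [0.004, -0.007, -1.0]]
contact_force: [-0.6, -0.1, -0.2]
finger_gap: 0.0268
```

```bash
python3 - <<'E'
from h import *
go([.464,-.322,.075],92.1)
s=snap('side');t=snap('top')
c=cv2.cvtColor(s['color'],cv2.COLOR_RGB2BGR)
cv2.imwrite('pics/s24.png',cv2.resize(c[130:300,150:330],None,fx=4,fy=3.5,interpolation=cv2.INTER_CUBIC))
E
```

```text
shift [-0.0027  0.0035  0.1029] rot [-0.4  -0.22  0.2 ] | 0.103 clock 34.525
```

View pics/s24.png

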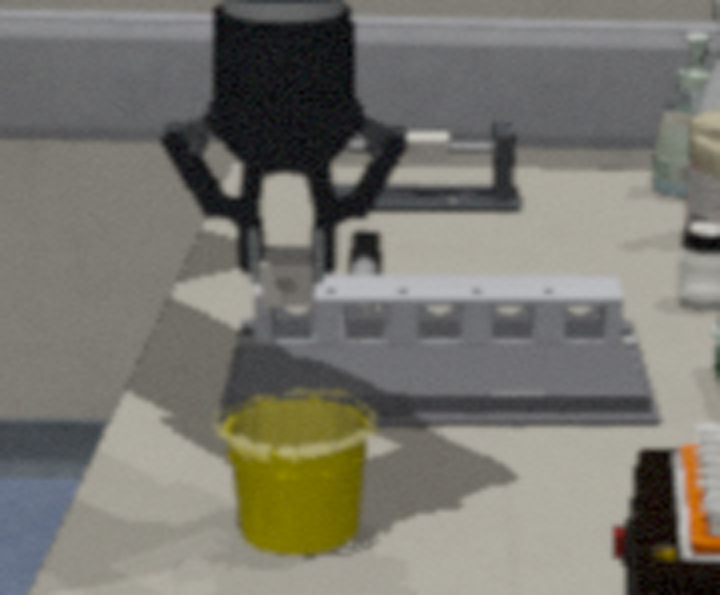

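arm_command:
  increments: "-0.003 0.003 0.05 -0.4 -0.2 0 0;-0.003 0.003 0.09 -0.4 -0.2 0 0;-0.003 0.003 0.103 -0.4 -0.2 0 0;-0.003 0.003 0.103 -0.4 -0.2 0 0;-0.003 0.003 0.103 -0.4 -0.2 0 0.038;-0.003 0.003 0.103 -0.4 -0.2 0 0.038;-0.003 0.003 0.05 -0.4 -0.2 0 0.038;-0.003 0.003 -0.02 -0.4 -0.2 0 0.038"

```text
clock: 35.62
tcp_pos: [0.4639, -0.3226, 0.192]
orientation: [[-0.04, 0.999, -0.001], [0.999, 0.04, 0.001], [0.001, -0.001, -1.0]]
contact_force: [0.7, -1.1, 0.2]
finger_gap: 0.038
```

arm_command:
  increments: "-0.03 0.03 -0.05 0 0 0 0.05;0.0 -0.1 -0.08 0 0 0 0.05;0.03 -0.12 -0.08 0 0 0 0.05;0.03 -0.12 -0.08 0 0 0 0.05"

```text
clock: 36.12
tcp_pos: [0.3414, -0.2969, 0.2734]
orientation: [[-0.039, 0.999, 0.0], [0.999, 0.039, -0.001], [-0.001, 0.0, -1.0]]
contact_force: [-0.1, 0.2, 0.2]
finger_gap: 0.0499
```

```bash
python3 - <<'E'
from h import *
s=snap('side','s25.png');t=snap('top','t25.png')
c=cv2.cvtColor(s['color'],cv2.COLOR_RGB2BGR)
cv2.imwrite('pics/s25z.png',cv2.resize(c[150:300,180:340],None,fx=4.5,fy=4,interpolation=cv2.INTER_CUBIC))
c=cv2.cvtColor(t['color'],cv2.COLOR_RGB2BGR)
cv2.imwrite('pics/t25z.png',cv2.resize(c[220:310,130:425],None,fx=2.7,fy=5,interpolation=cv2.INTER_CUBIC))
E
```

```text
(no output)
```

View pics/s25z.png

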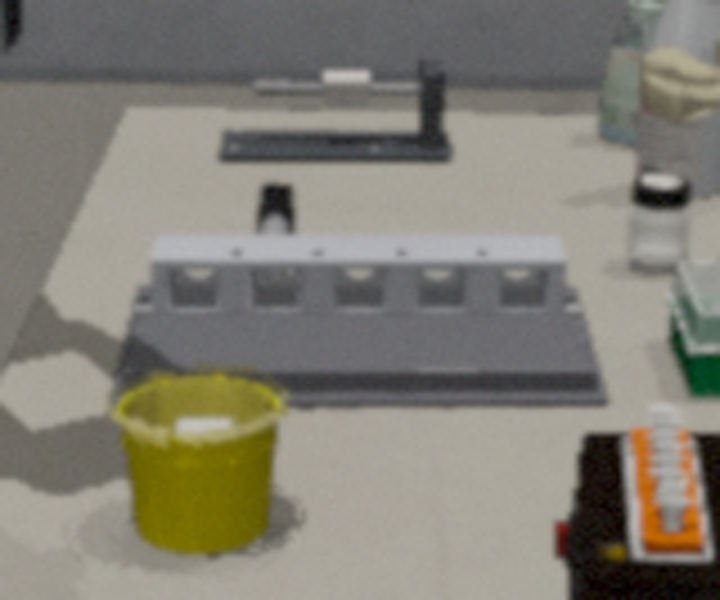

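View pics/t25.png

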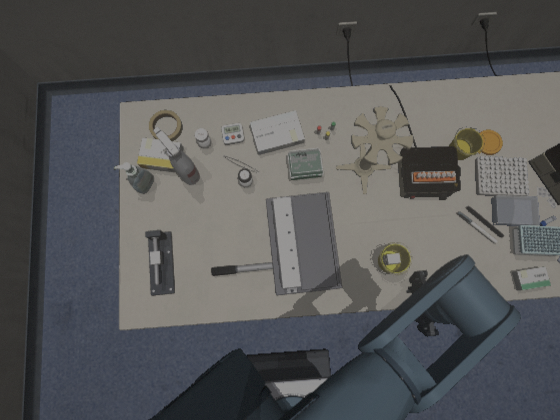

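```bash
python3 - <<'E'
from h import *
t=snap('top');P=pts(t);c=t['color'].astype(int)
hsv=cv2.cvtColor(t['color'],cv2.COLOR_RGB2HSV)
m=np.zeros(c.shape[:2],bool);m[245:275,378:412]=((hsv[...,1]<50)&(hsv[...,2]>140))[245:275,378:412]
q=P[m];print('sleeve',m.sum(),np.median(q,0),q.min(0),q.max(0),rect(maskplane(t,m,.06)))
# sleeve on pin
g=c.mean(2)
m=np.zeros(g.shape,bool);m[245:275,145:170]=((g>140)&(P[...,2]>.05))[245:275,145:170];print('pin sleeve',m.sum(),np.median(P[m],0),rect(maskplane(t,m,.0725)))
for v in(264,266,268,270,272):
  print(v,(P[v,205:285:5,2]*1000).astype(int))
for a,b in((214,234),(240,250),(250,260),(260,268)):
  q=P[264:273,a:b].reshape(-1,3);q=q[(q[:,2]>.008)&(q[:,2]<.05)];print(a,b,len(q),np.median(q,0),np.percentile(q[:,2],85))
img=cv2.cvtColor(t['color'],cv2.COLOR_RGB2BGR)
cv2.imwrite('pics/t26.png',cv2.resize(img[250:290,200:300],None,fx=8,fy=8,interpolation=cv2.INTER_CUBIC))
E
```

```text
sleeve 99 [ 0.4657 -0.3228  0.0602] [ 0.3489 -0.34    0.0552] [0.4777 0.0088 1.3203] (array([ 0.466 , -0.3231]), array([31.9151, 22.8095]), np.float32(85.7754))
pin sleeve 104 [0.5172 0.3524 0.0723] (array([0.5173, 0.3531]), array([25.4817, 33.8714]), np.float32(-0.67513543))
264 [-1  3  1 -3  3  0  2  0  5 16 21 20 18 25  9 59]
266 [ 2 -1  0 25 21 21 20 19 21 21 20 22 20 25  2 25]
268 [ 4  0 28 27 18 30 24 25 20 19 20 14 18 14  2 11]
270 [-4  0 26 20 22 26 23 28 17 20  3  0 -2 -1  7  8]
272 [ 1  0 24 24 26 20 23  3  0 -1  0  4  1 -1  7  7]
214 234 142 [0.4742 0.1642 0.0245] 0.026976639472980058
240 250 69 [0.4731 0.106  0.0191] 0.022360325663532698
250 260 65 [0.4739 0.0767 0.0202] 0.023040882134152917
260 268 45 [0.4738 0.0501 0.0201] 0.02460986596589283
```

View pics/t26.png

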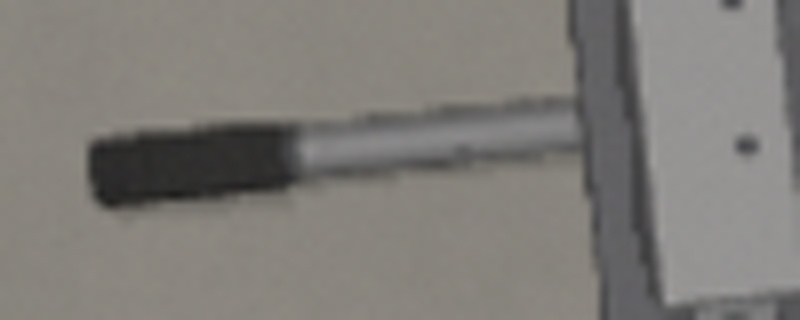

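```bash
python3 - <<'E'
from h import *
print(r.state()['clock'],r.job_done())
E
```

```text
the job is handed in; nothing more can be done
36.275 None
```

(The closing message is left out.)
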